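# Put the wooden samples back in their presentation trays

## Robot

A 6-joint arm with a two-finger parallel gripper is mounted at the origin on the work surface. World frame = base frame: x ahead of the robot, y to its left, z up, the work surface at z = 0. Lengths are in m, angles in rad, forces in N, time in s.
With the tool pointing down it reaches from about 0.275 to 0.75 m from the base axis. Payload 10.2 kg.
Tool frame: the origin (TCP) lies midway between the tips of the shut fingers; the grasp point (between the pads) lies 19 mm behind it; z points along the fingers, y is the direction in which the jaws open and shut (so a half turn about z gives the same grasp; the last joint's range is limited). The gripper opens to 85 mm and grips with 20 to 120 N. Pads are 22 mm wide; open, the fingers measure 114 mm over their backs; the gripper's body (76 mm by 85 mm) begins 54 mm behind the grasp point. The pads swing forward as they close: fully open they stand 13 mm farther back than shut.
Start: joints at [0.945, 0.313, 1.498, -0, 1.331, -0.223], TCP at [0.206, 0.483, 0.231] pointing down, gripper open.
Joint ranges: [-2.94, 2.94], [-0.97, 2.17], [0.19, 2.56], [-1.23, 4.37], [0.02, 3.11], [-2.88, 2.88]. Speed limits (rad/s): [2.39, 2.39, 3.01, 3.14, 3.14, 3.14].

## Interface

Orientations are given as a unit quaternion [w, x, y, z].
In Python, from workcell import observe, get_image, hand_in gives the robot as it stands. The module is installed in compiled form; this text tells all that it offers.
- The arm moves only by the tool apply_moves, never from a script. Its argument "increments" is text: rows parted by semicolons, each of 5 numbers parted by spaces: the closure in counts, from 0 (fully open) to 255 (shut), then the shift along the world's x, y, z in m, then the turn about the world's z in degrees. In form: grip tx ty tz spin; .... A call has 1 to 20 rows; each row shifts and turns the pose as measured when the row begins; what a row does not reach is not made up. A row lasts 1/10 s, in which the tool goes at most 50 mm and 8.59 degrees, less where a joint would pass 70% of its speed; a pose out of reach is approached as far as the arm can. A call with a gripper value outside its range is refused whole. The fingers move at their own pace and stop on an object; "squeeze" is the grip in N (left out, the last holds). Time passes only in rows, so rows that do not move let the fingers close. It gives the time, the measured TCP pose, the force and the opening at its end, in the units of the state.
- observe(): the state, without advancing time (a new reading comes with each control period).
- get_image(name): name is "scene" or "top" or "wrist"; returns a dict with "img" (480x640x3 uint8, blue, green, red), "intrinsics" (3x3 intrinsics, pixels), "origin" and "orientation" of the camera in the world; the wrist camera has in their place "tool_from_camera" (4x4, takes a point from camera to tool coordinates, whose origin is the TCP and whose axes are the flange's). Camera axes: x right, y down, z forward; pixel columns grow to the right and rows downward; lengths in m; the calibration is good to about 2 mm. A picture is of the moment at which its call begins: read the wrist's pose just before it. There is no depth.
- hand_in(): hands the job in, once; it reports no verdict.
The state is a dict: "t": time; "qpos": joint angles; "joint_velocities": joint speeds; "joint_torque": joint torques, N m; "position": TCP position; "tcp_rot": TCP orientation; "force": force on the tool from outside, world axes, zero at the start; "torque": the same for the moment, N m; "width": finger opening in m.
Only numpy, scipy, OpenCV 4.12 (cv2) and the standard library are available. Lean on these libraries where they do the work, as an engineer would, in place of code of your own. Each camera call takes 0.05 s, during which the arm holds its last target.

## Task

Put the four wooden samples away, each in the tray made for its shape and size: the toy car in the long tray, the square pen stand in the square tray, the big round candle holder in the large round tray and the napkin ring in the small round tray, each upright and flat on the tray floor inside the rim. Set them down rather than dropping them, and leave the little wooden figure and the glue bottle standing where they are.

Things in the scene. Friction and masses are not known exactly. Their poses are not given: they have to be found in the camera images.
- toy_car: Light wooden toy car, upright on its wheels: 84 mm long (its x axis), 38 mm wide (y), 38 mm high; dark wheel discs on the sides (0.5 mm proud). Straight flat sides; a 42 mm long cabin of full width, centred 4 mm behind the middle (-x), rises above the 24 mm high bonnet and boot. Underside of the chassis at 4 mm. Origin: centre of the underside at table height; z up. 60 g or so.
- pen_block: Square light wooden pen stand, 46 x 46 mm, 38 mm high, with one round hole of 14 mm in the top (28 mm deep). Origin: centre of the underside; x and y square to its sides, z up. 50 g or so.
- candle_holder: Large round light wooden tea-light holder: diameter 64 mm, 30 mm high, with a round hollow of 42 mm in the top (15 mm deep). Origin: centre of the underside; z up. 60 g or so.
- napkin_ring: Small round light wooden napkin ring standing with its bore upright: outer diameter 44 mm, bore 32 mm right through, 32 mm high. Origin: centre of its lower end; z up. 22 g or so.
- long_tray: Long rectangular tray; recess 100 mm along its x axis by 54 mm along y. Fixed to the table, lies flat on it, any yaw. Brown cardboard rim 4 mm wide, rim top 10 mm above the table; grey floor 4 mm above the table. Origin: centre of the underside, on the table; z up.
- square_tray: Square tray; recess 62 x 62 mm. Fixed to the table, lies flat on it, any yaw. Brown cardboard rim 4 mm wide, rim top 10 mm above the table; grey floor 4 mm above the table. Origin: centre of the underside, on the table; z up; x and y square to its sides.
- large_round_tray: Large round tray; recess diameter 80 mm. Fixed to the table, lies flat on it, any yaw. Brown cardboard rim 4 mm wide, rim top 10 mm above the table; grey floor 4 mm above the table. Origin: centre of the underside, on the table; z up.
- small_round_tray: Small round tray; recess diameter 60 mm. Fixed to the table, lies flat on it, any yaw. Brown cardboard rim 4 mm wide, rim top 10 mm above the table; grey floor 4 mm above the table. Origin: centre of the underside, on the table; z up.
- figure: Standing wooden figure with dark foot plate (24 x 34 mm), 70 mm high, 40 mm wide over the arms, loose: stands among the samples. Origin: centre of its underside; z up.
- glue: Small white upright glue bottle with an orange cap, diameter 28 mm, 75 mm high, loose: stands among the samples. Origin: centre of its underside; z up.
Mind the look-alikes: they are no part of the job. What is shaped like the pen_block but blue or yellow is not meant.

How it is judged:
By the outcome, as a careful person would: the job done as asked, in the order asked, and still so for the second after the job is handed in, with the robot touching nothing.
It also fails if it takes over 109 s, if anything falls off the work surface, if the arm or the gripper's body presses on something with over 40 N, if the wrist force passes 120 N, or if a joint passes its speed limit or range.

## Working session

There is one attempt and no reset: what is moved stays moved. The work goes in short steps, Python scripts to look and compute and a tool call to move; the robot and the scene stay as the last step left them, time stands still between calls to the robot, and variables do not carry over. Pictures are saved under pics/ and viewed, and the job is handed in when it is done.

Besides the shell and the picture viewer there is one more tool, called after "Request:" as a command line: name --argument value ..., lists and objects as JSON in quotes. apply_moves: Moves the arm, as the interface text tells. Its arguments: {"type":"object","properties":{"increments":{"type":"string"},"squeeze":{"type":"number"}},"required":["increments"]}

```bash
mkdir -p pics; cat > h.py <<'E'
import numpy as np, cv2
from scipy.spatial.transform import Rotation as R
from workcell import observe, get_image, hand_in
def rot(q): return R.from_quat([q[1],q[2],q[3],q[0]]).as_matrix()
def cam(name):
    s=observe(); g=get_image(name)
    K=np.array(g["intrinsics"])
    if name=="wrist":
        T=np.array(g["tool_from_camera"]); Rt=rot(s["tcp_rot"]); 
        Rm=Rt@T[:3,:3]; o=np.array(s["position"])+Rt@T[:3,3]
    else:
        Rm=np.array(g["orientation"]); 
        Rm=rot(Rm) if Rm.size==4 else Rm
        o=np.array(g["origin"])
    return g["img"],K,Rm,o
def px2w(c,uv,z):
    _,K,Rm,o=c
    uv=np.atleast_2d(np.array(uv,float))
    d=(np.linalg.inv(K)@np.c_[uv,np.ones(len(uv))].T).T@Rm.T
    return o+d*((z-o[2])/d[:,2])[:,None]
def w2px(c,p):
    _,K,Rm,o=c
    q=(np.atleast_2d(p)-o)@Rm; q=q@K.T
    return q[:,:2]/q[:,2:]
E
python3 - <<'E'
from h import *
import pickle
print(observe())
for n in ["top","scene","wrist"]:
    c=cam(n); cv2.imwrite(f"pics/{n}0.png",c[0]); pickle.dump(c,open(f"{n}0.pkl","wb")); print(n,c[3],c[2].round(2).tolist(),c[1][0,0])
E
```

```text
{'t': 0.0, 'qpos': array([ 9.44604908e-01,  3.13443054e-01,  1.49842887e+00,  2.44653634e-06,
        1.33096078e+00, -2.23440971e-01]), 'joint_velocities': array([ 0.00317315, -0.00057717,  0.00090612,  0.0008622 , -0.00079358,
        0.00161613]), 'joint_torque': array([ 1.36968396e-03, -4.12268436e+01, -2.59742242e+01, -1.06070393e-04,
        4.07300729e-03,  4.25013070e-05]), 'position': array([0.20565752, 0.48277704, 0.23074171]), 'tcp_rot': array([-2.56627851e-04,  2.00017201e-01,  9.79792190e-01, -5.64424137e-04]), 'force': array([-0.25229304, -0.43624716,  0.1817417 ]), 'torque': array([-0.02196912, -0.0192394 , -0.02560598]), 'width': 0.08516834844136363}
top [ 0.38713536 -0.01760939  1.53584889] [[0.02, -1.0, 0.08], [-1.0, -0.02, 0.01], [-0.01, -0.08, -1.0]] 621.4797257795881
scene [ 1.3878931  -0.04314932  0.67873501] [[0.04, 0.6, -0.8], [1.0, -0.03, 0.03], [-0.01, -0.8, -0.6]] 486.0550736188714
wrist [0.1299029  0.51401614 0.37291988] [[0.39, 0.87, 0.29], [0.92, -0.37, -0.13], [-0.0, 0.32, -0.95]] 402.30979769986936
```

View pics/top0.png

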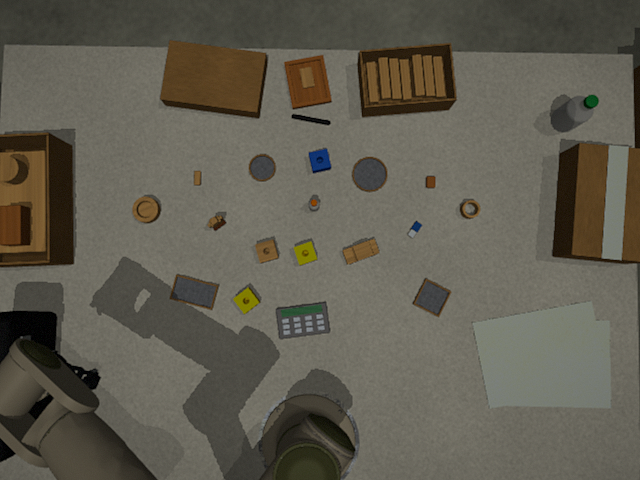

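View pics/scene0.png

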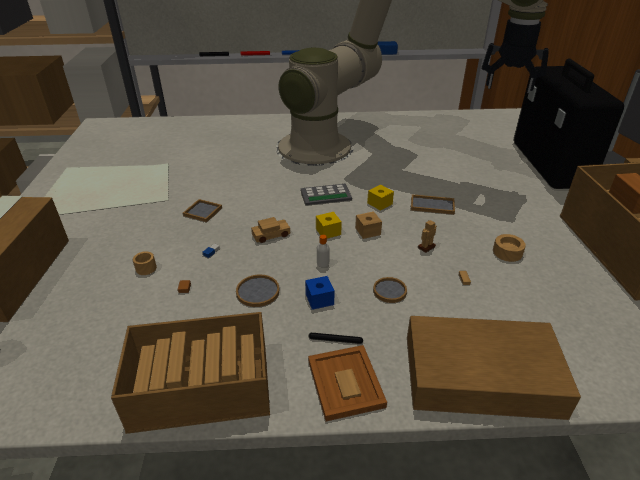

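View pics/wrist0.png

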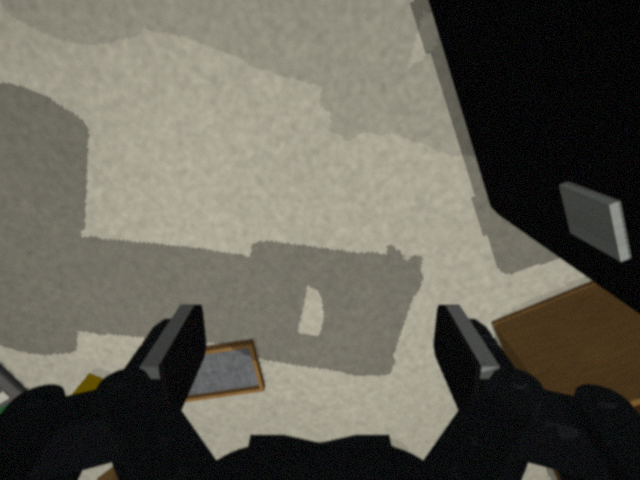

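The top view (x up, y to the left) has these that could be taken for what I want:
- **Pen stand:** the wooden block at (266,250) is the one meant. The look-alikes are yellow at (305,252) and (247,299), and blue at (319,160).
- **Car:** (361,251). The blue/white item at (415,229) is not it.
- **Candle holder:** (146,209).
- **Napkin ring:** (470,209).
- **Stray wood bits:** (197,178) and (430,182), not part of the job.
- **Trays:** long (194,292), square (432,297), large round (369,174), small round (262,167).
- **Leave standing:** figure (217,222), glue (314,203).

Next is a close crop to check the choice, plus measurements.

```bash
python3 - <<'E'
from h import *
import pickle
c=pickle.load(open("top0.pkl","rb")); im=c[0]
cr=im[145:325,110:490]; cv2.imwrite("pics/crop0.png",cv2.resize(cr,None,fx=2.1,fy=2.1,interpolation=cv2.INTER_CUBIC))
hsv=cv2.cvtColor(im,cv2.COLOR_BGR2HSV)
for n,(u,v) in dict(car=(361,251),pen=(266,252),yel=(305,245),candle=(135,209),lt=(194,292),rim=(369,157),bg=(340,220),shadow=(200,330)).items(): print(n,hsv[v,u])
# saturation mask: wood + rims
m=((hsv[...,1]>90)&(hsv[...,2]>45)).astype(np.uint8)
for name,(u,v),z in [("car",(361,251),.03),("pen",(266,250),.038),("candle",(146,209),.03),("ring",(470,209),.032),("long",(194,292),.01),("square",(432,297),.01),("large",(369,174),.01),("small",(262,167),.01),("fig",(217,222),.03),("glue",(314,203),.07),("yel1",(305,252),.038),("yel2",(247,299),.038),("blue",(319,160),.038)]:
    w=30; mm=np.zeros_like(m); mm[v-w:v+w,u-w:u+w]=m[v-w:v+w,u-w:u+w]
    n,l,st,ce=cv2.connectedComponentsWithStats(mm)
    i=min(range(1,n),key=lambda i:np.hypot(*(ce[i]-[u,v]))-st[i,4]/100) 
    cs,_=cv2.findContours((l==i).astype(np.uint8),cv2.RETR_EXTERNAL,cv2.CHAIN_APPROX_NONE)
    P=px2w(c,cs[0][:,0].astype(float),z)[:,:2].astype(np.float32)*1000
    print(name,st[i],cv2.minAreaRect(P))
E
```

```text
car [ 17 147 120]
pen [ 17 156  77]
yel [ 30 255 129]
candle [ 16 151 108]
lt [90  4 68]
rim [ 17 190  82]
bg [ 26  31 116]
shadow [23 26 80]
car [343 239  36  25 541] ((463.0342102050781, -118.90042114257812), (38.239356994628906, 83.4456787109375), 21.6324462890625)
pen [255 239  23  24 383] ((458.83251953125, 108.85304260253906), (47.203189849853516, 47.3863639831543), 17.078142166137695)
candle [132 196  27  27 535] ((555.6781616210938, 408.9395751953125), (64.23127746582031, 63.77172088623047), 2.2305657863616943)
ring [461 200  19  19 167] ((570.0948486328125, -382.93792724609375), (44.13762283325195, 43.58783721923828), 0.056944552809000015)
long [170 275  48  35 234] ((356.5367126464844, 286.8065185546875), (108.03575897216797, 62.55466842651367), 77.20436096191406)
square [413 279  38  38 198] ((354.6510925292969, -295.0563049316406), (70.3243408203125, 69.93175506591797), 63.9015998840332)
large [352 157  35  35 166] ((655.5082397460938, -138.72036743164062), (85.19744110107422, 84.25071716308594), 0.8360430002212524)
small [249 154  27  27 123] ((668.3297119140625, 127.20355224609375), (65.36878967285156, 64.7947998046875), 1.0230495929718018)
fig [208 216  18  14 154] ((526.5362548828125, 235.3186798095703), (29.357040405273438, 40.439453125), 35.0398063659668)
glue [311 199   6   7  37] ((575.324462890625, -3.110218048095703), (14.356045722961426, 11.87887954711914), 1.0940990447998047)
yel1 [294 241  23  25 385] ((455.75592041015625, 15.06794548034668), (48.07366943359375, 46.540374755859375), 19.66204261779785)
yel2 [233 287  27  27 411] ((339.8043212890625, 154.61920166015625), (47.83294677734375, 49.17127990722656), 38.97385787963867)
blue [309 149  22  23 369] ((682.0023803710938, -15.3460693359375), (51.269771575927734, 46.34905242919922), 13.377899169921875)
```

View pics/crop0.png

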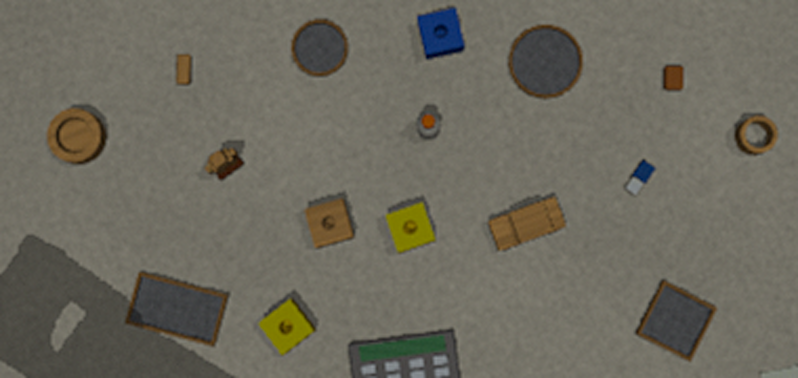

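Request:
apply_moves --increments "0 0.018 -0.042 0 -3.2; 0 0.018 -0.042 0 -3.2; 0 0.018 -0.042 0 -3.2; 0 0.018 -0.042 0 -3.2; 0 0.018 -0.042 0 -3.2; 0 0.018 -0.042 0 -3.2; 0 0.018 -0.042 0 -3.2; 0 0.018 -0.042 0 -3.2; 0 0.018 -0.042 0 -3.2; 0 0.018 -0.042 0 -3.2; 0 0.018 -0.042 0 -3.2; 0 0.018 -0.042 -0.02 -3.2; 0 0.018 -0.042 -0.02 -3.2; 0 0.018 -0.042 -0.02 -3.2" --squeeze 40

```text
t: 1.55
position: [0.4583, -0.1224, 0.1718]
tcp_rot: [0.003, 0.568, 0.823, 0.0]
force: [1.0, 0.8, 0.6]
width: 0.0856
```

```bash
cat >> h.py <<'E'
def jaw(s=None):
    s=s or observe(); y=rot(s["tcp_rot"])[:,1]; return np.degrees(np.arctan2(y[1],y[0]))
def blob(c,near,z,lo=90,vmin=45,half=None):
    """largest saturated blob near world point -> contour in mm at height z"""
    hsv=cv2.cvtColor(c[0],cv2.COLOR_BGR2HSV)
    m=((hsv[...,0]<26)&(hsv[...,1]>lo)&(hsv[...,2]>vmin)).astype(np.uint8)
    u,v=w2px(c,[*near,z])[0]
    n,l,st,ce=cv2.connectedComponentsWithStats(m)
    i=min(range(1,n),key=lambda i:np.hypot(*(ce[i]-[u,v]))+(1e4 if st[i,4]<500 else 0))
    cs,_=cv2.findContours((l==i).astype(np.uint8),cv2.RETR_EXTERNAL,cv2.CHAIN_APPROX_NONE)
    return px2w(c,cs[0][:,0],z)[:,:2]*1000, st[i], cs[0]
E
python3 - <<'E'
from h import *
s=observe(); c=cam("wrist"); im=c[0].copy()
P,st,cs=blob(c,(.463,-.119),.038)
print(st,cv2.minAreaRect(P.astype(np.float32)),jaw(s),s["position"])
P2=px2w(c,cs[:,0],.0)
cv2.drawContours(im,[cs],-1,(0,255,0),1)
for z in (0,.038):
    u=w2px(c,[.463,-.119,z])[0].astype(int); cv2.circle(im,tuple(map(int,u)),3,(0,0,255),-1)
cv2.imwrite("pics/w1.png",im)
E
```

```text
[ 298  142   53  111 5597] ((458.9771423339844, -115.01454162597656), (37.05906295776367, 80.47496795654297), 20.710384368896484) 20.736642957318683 [ 0.458317   -0.12235449  0.17177113]
```

View pics/w1.png

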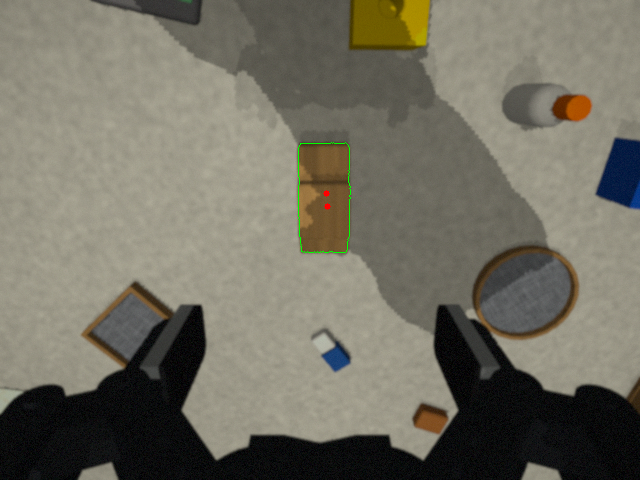

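```bash
python3 - <<'E'
from h import *
c=cam("wrist")
a=np.radians(20.8+90); ax=np.array([np.cos(a),np.sin(a)])
f=px2w(c,[324.5,142],.024)[0,:2]; k=px2w(c,[324.5,182.5],.038)[0,:2]; b=px2w(c,[324.5,253],.038)[0,:2]; b2=px2w(c,[324.5,253],.024)[0,:2]
print("from bonnet end",f-ax*.042,"cabin front",k-ax*.017,"cabin rear",b+ax*.025, "boot end", b2+ax*.042)
p=observe()["position"]; print(w2px(c,p), p)
E
```

```text
from bonnet end [ 0.46109412 -0.12220205] cabin front [ 0.4611553 -0.1230306] cabin rear [ 0.46479466 -0.13303832] boot end [ 0.46098814 -0.12260716]
[[320.15291251 298.5217992 ]] [ 0.45795978 -0.12388326  0.16952046]
```

The close crop confirms the light wooden car, aligned with the jaws, bonnet towards the top (rows 142–252). Two independent features put its centre at about (0.461, -0.122).

Request:
apply_moves --increments "0 0.002 0.001 -0.035 0; 0 0.002 0.001 -0.035 0; 0 0 0 -0.035 0; 0 0 0 -0.025 0; 0 0 0 -0.015 0; 0 0 0 -0.008 0; 0 0 0 0 0"

```text
t: 2.35
position: [0.4614, -0.1203, 0.012]
tcp_rot: [0.001, 0.569, 0.822, -0.0]
force: [-0.6, 0.7, 0.9]
width: 0.0857
```

Request:
apply_moves --increments "255 0 0 0 0; 255 0 0 0 0; 255 0 0 0 0; 255 0 0 0 0; 255 0 0 0 0; 255 0 0 0 0; 255 0 0 0 0; 255 0 0 0 0" --squeeze 40

```text
t: 3.15
position: [0.4631, -0.1208, 0.0154]
tcp_rot: [0.004, 0.569, 0.822, 0.0]
force: [0.6, 0.5, -0.3]
width: 0.0374
```

```bash
python3 - <<'E'
from h import *
s=observe(); print(s["position"],s["force"],s["width"],jaw(s))
cv2.imwrite("pics/w2.png",cam("wrist")[0])
E
```

```text
[ 0.46313744 -0.12079602  0.01541084] [ 0.56340924  0.48749275 -0.3057712 ] 0.03736209873122948 20.66561541163696
```

View pics/w2.png

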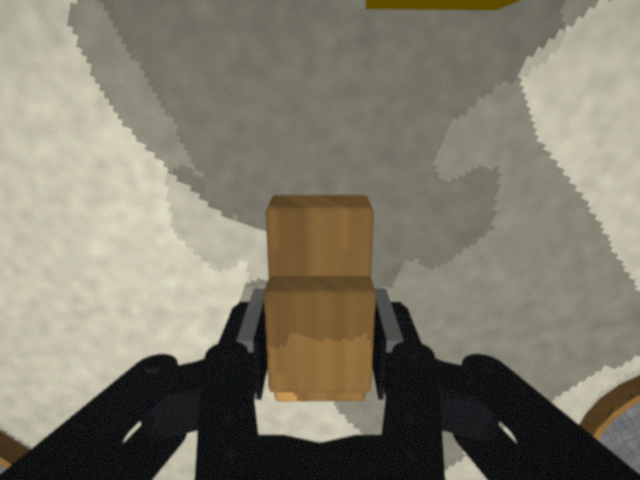

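```bash
python3 - <<'E'
from h import *
c=cam("wrist");p=observe()["position"];print(p)
a=np.radians(20.7+90); ax=np.array([np.cos(a),np.sin(a)])
for uv,z,o in [((320,208),.024,.042),((320,277),.038,.017),((320,391),.038,-.025)]:
    q=px2w(c,uv,z)[0,:2]-ax*o-p[:2]; print(uv,"along axis off mm",1000*q@ax, "lat",1000*q@[np.cos(a-np.pi/2),np.sin(a-np.pi/2)])
E
```

```text
[ 0.46312659 -0.12078369  0.01538052]
(320, 208) along axis off mm 0.61279100863817 lat -0.08471716405955552
(320, 277) along axis off mm 6.225612922438893 lat -0.15910294269480046
(320, 391) along axis off mm 2.131706086497985 lat -0.15690334157987368
```

Request:
apply_moves --increments "255 0 0 0.03 0; 255 0 0 0.04 0; 255 0 0 0.04 0; 255 0 0 0.02 0"

```text
t: 3.65
position: [0.4606, -0.1196, 0.1469]
tcp_rot: [-0.0, 0.569, 0.822, -0.0]
force: [0.9, 0.1, -0.6]
width: 0.0373
```

Request:
apply_moves --increments "255 -0.0105 0.04 0 -3.4; 255 -0.0105 0.04 0 -3.4; 255 -0.0105 0.04 0 -3.4; 255 -0.0105 0.04 0 -3.4; 255 -0.0105 0.04 0 -3.4; 255 -0.0105 0.04 0 -3.4; 255 -0.0105 0.04 0 -3.4; 255 -0.0105 0.04 0 -3.4; 255 -0.0105 0.04 0 -3.4; 255 -0.0105 0.04 0 -3.4; 255 0 0 0 0"

```text
t: 4.75
position: [0.35, 0.2933, 0.1511]
tcp_rot: [0.005, 0.794, 0.608, 0.001]
force: [-0.1, -0.4, -1.5]
width: 0.0373
```

```bash
python3 - <<'E'
from h import *
s=observe(); print(s["position"],s["force"],s["width"],jaw(s))
c=cam("wrist"); im=c[0].copy()
t=np.radians(77.2); X=np.array([np.cos(t),np.sin(t)]); Y=np.array([-X[1],X[0]])
q=[np.r_[np.array([.3565,.2868])+sx*.054*X+sy*.031*Y,.01] for sx,sy in((1,1),(1,-1),(-1,-1),(-1,1))]
cv2.polylines(im,[w2px(c,q).astype(np.int32)],True,(0,0,255),1)
cv2.imwrite("pics/w3.png",im)
E
```

```text
[0.34995212 0.29327852 0.15114617] [-0.10133132 -0.41725573 -1.50119434] 0.03731242953239267 -15.042904886206681
```

View pics/w3.png

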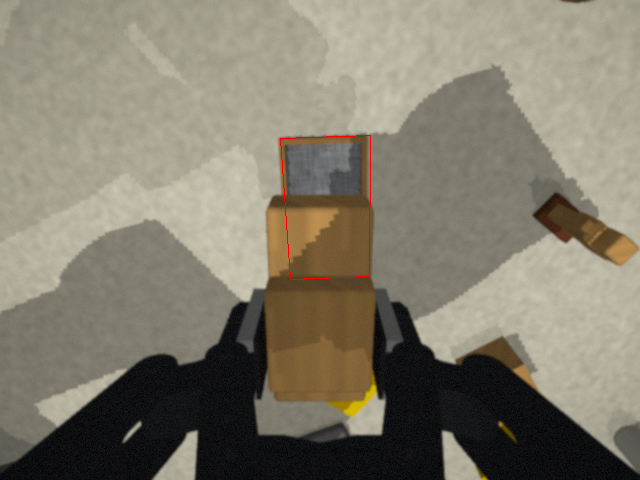

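The measured outline lies on the seen tray rim to within about 2 px. Correcting the offset, then lowering.

Request:
apply_moves --increments "255 0.0025 -0.004 0 1.1; 255 0.0025 -0.004 -0.02 1.1; 255 0 0 -0.03 0; 255 0 0 -0.03 0; 255 0 0 -0.02 0; 255 0 0 -0.01 0; 255 0 0 -0.005 0; 255 0 0 0 0"

```text
t: 5.6
position: [0.3607, 0.2747, 0.0338]
tcp_rot: [0.006, 0.782, 0.624, 0.002]
force: [0.7, -0.2, -0.6]
width: 0.0369
```

```bash
python3 - <<'E'
from h import *
s=observe(); print(s["position"],s["force"],s["width"],jaw(s))
c=cam("wrist"); im=c[0].copy()
t=np.radians(77.2); X=np.array([np.cos(t),np.sin(t)]); Y=np.array([-X[1],X[0]])
q=[np.r_[np.array([.3555,.287])+sx*.054*X+sy*.031*Y,.01] for sx,sy in((1,1),(1,-1),(-1,-1),(-1,1))]
cv2.polylines(im,[w2px(c,q).astype(np.int32)],True,(0,0,255),1)
cv2.imwrite("pics/w4.png",im)
E
```

```text
[0.3606997  0.27468968 0.03381039] [ 0.72644731 -0.23762277 -0.57972277] 0.036895508194554415 -12.821615930180794
```

View pics/w4.png

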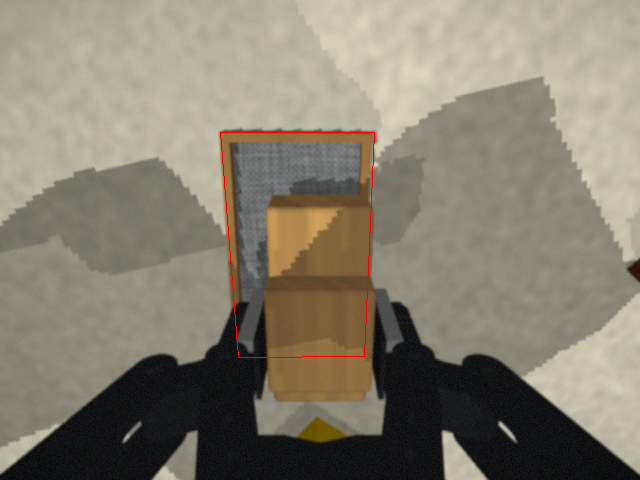

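Request:
apply_moves --increments "255 -0.003 0.005 0 0; 255 -0.003 0.005 0 0; 255 0 0 0 0; 255 0 0 0 0"

```text
t: 6.05
position: [0.3556, 0.2865, 0.0366]
tcp_rot: [0.007, 0.781, 0.624, 0.005]
force: [-0.4, 0.7, -0.6]
width: 0.0375
```

Request:
apply_moves --increments "255 0 0 -0.008 0; 255 0 0 -0.005 0; 255 0 0 -0.002 0; 255 0 0 -0.001 0"

```text
t: 6.45
position: [0.3555, 0.2865, 0.0192]
tcp_rot: [0.007, 0.781, 0.624, 0.005]
force: [0.1, 0.1, 0.8]
width: 0.0375
```

```bash
python3 - <<'E'
from h import *
s=observe(); print(s["position"],s["force"],s["width"],jaw(s),rot(s["tcp_rot"])[:,2].round(4))
c=cam("wrist"); im=c[0].copy()
cv2.imwrite("pics/w5.png",im)
E
```

```text
[0.35549671 0.28654624 0.01921429] [0.14304788 0.08744579 0.77380108] 0.037458937618608745 -12.741857906946864 [ 0.0158 -0.0048 -0.9999]
```

View pics/w5.png

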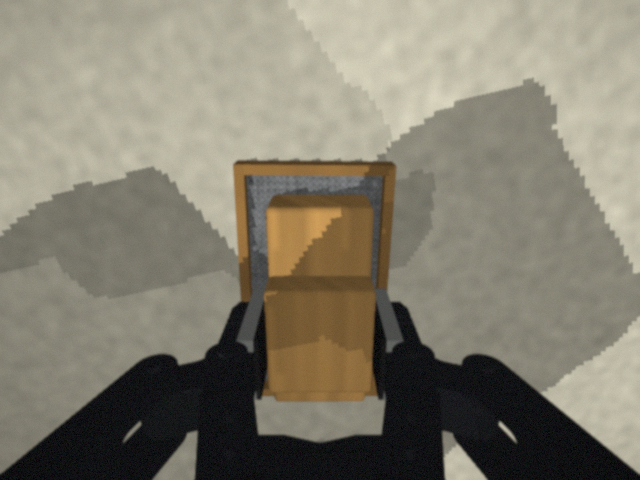

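```bash
python3 - <<'E'
from h import *
c=cam("wrist"); im=c[0]; p=observe()["position"]
a=np.radians(77.2); ax=np.array([np.cos(a),np.sin(a)]); la=np.array([ax[1],-ax[0]])
for uv in [(314,163),(314,177),(236,200),(394,200),(378,394)]:
    q=px2w(c,uv,.01)[0,:2]-p[:2]; print(uv,"along",1000*q@ax,"lat",1000*q@la)
cv2.imwrite("pics/w5c.png",cv2.resize(im[300:430,220:420],None,fx=4,fy=4))
E
```

```text
(314, 163) along 54.94541897784754 lat -1.5034468031995634
(314, 177) along 49.59132138210602 lat -1.5208358159365019
(236, 200) along 40.622692867162115 lat -31.75181614629996
(394, 200) along 40.42313274729105 lat 29.627973750898274
(378, 394) along -52.80896841152703 lat 27.88637691479248
```

View pics/w5c.png

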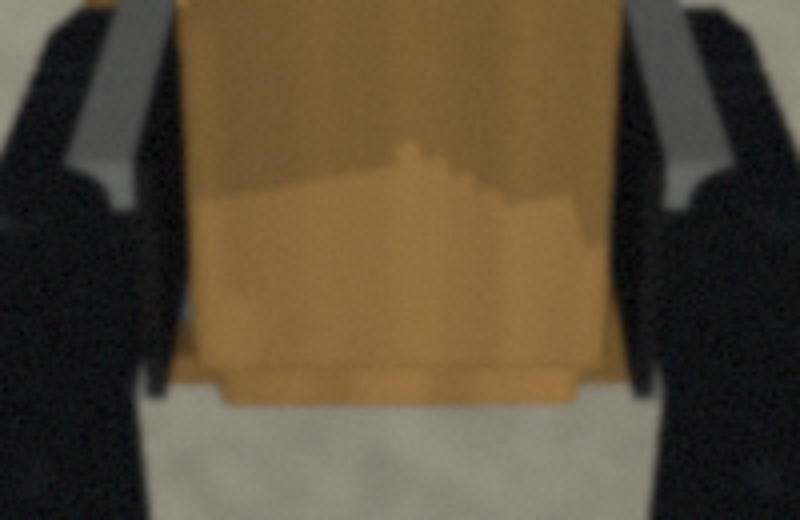

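Request:
apply_moves --increments "255 -0.001 0 -0.001 0; 255 0 0 -0.001 0"

```text
t: 6.75
position: [0.3552, 0.2868, 0.0186]
tcp_rot: [0.007, 0.781, 0.624, 0.006]
force: [-7.5, -3.7, 22.9]
width: 0.0369
```

```bash
python3 - <<'E'
from h import *
s=observe(); print(s["position"],s["force"],s["width"])
E
```

```text
[0.35524679 0.28677142 0.01860592] [-7.54994623 -3.66792334 22.92414359] 0.03690975690430463
```

Request:
apply_moves --increments "60 0 0 0.0005 0; 60 0 0 0.0005 0; 60 0 0 0 0; 60 0 0 0 0; 60 0 0 0.02 0; 0 0 0 0.03 0; 0 0 0 0.04 0; 0 0 0 0.04 0; 0 0 0 0.02 0"

```text
t: 7.65
position: [0.3527, 0.2855, 0.1725]
tcp_rot: [0.006, 0.781, 0.624, 0.002]
force: [0.0, 1.1, -0.5]
width: 0.0852
```

```bash
python3 - <<'E'
from h import *
s=observe(); print(s["position"],s["force"],s["width"],jaw(s),rot(s["tcp_rot"])[:,2].round(4))
c=cam("wrist"); cv2.imwrite("pics/w6.png",c[0])
E
```

```text
[0.35270188 0.28552687 0.17254748] [ 0.00723824  1.09071416 -0.47954211] 0.08522576879942959 -12.751826740094002 [ 0.0111 -0.0071 -0.9999]
```

View pics/w6.png

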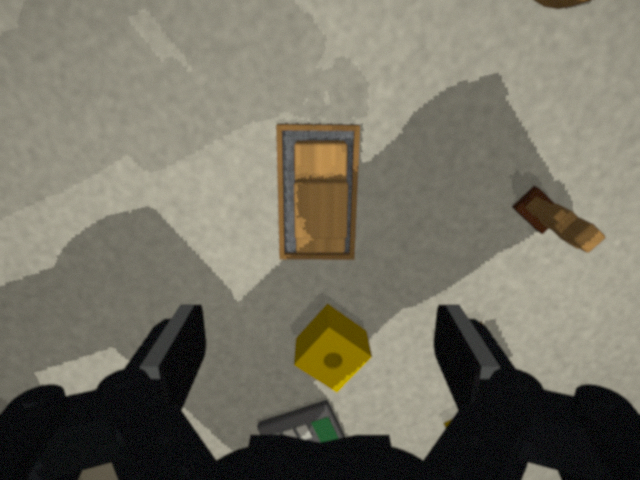

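The car is sitting inside the long tray (car rows 140–252 inside the rim at rows 124–259). Next is the pen stand.

Request:
apply_moves --increments "0 0.018 -0.03 0 5; 0 0.018 -0.03 0 5; 0 0.018 -0.03 0 5; 0 0.018 -0.03 0 5; 0 0.018 -0.03 0 5; 0 0.014 -0.025 0 5; 0 0 0 0 0; 0 0 0 0 0"

```text
t: 8.5
position: [0.4597, 0.1043, 0.1729]
tcp_rot: [0.004, 0.584, 0.812, 0.006]
force: [0.6, 0.2, 0.7]
width: 0.0852
```

```bash
python3 - <<'E'
from h import *
s=observe(); c=cam("wrist"); im=c[0].copy()
P,st,cs=blob(c,(.459,.109),.038)
print(st,cv2.minAreaRect(P.astype(np.float32)),jaw(s),s["position"])
cv2.drawContours(im,[cs],-1,(0,255,0),1)
cv2.imwrite("pics/w7.png",im)
E
```

```text
[ 283  160   66   72 4508] ((455.7354431152344, 112.16608428955078), (45.77409362792969, 51.989219665527344), 17.049631118774414) 18.53324310599081 [0.45969696 0.10431021 0.17286488]
```

View pics/w7.png

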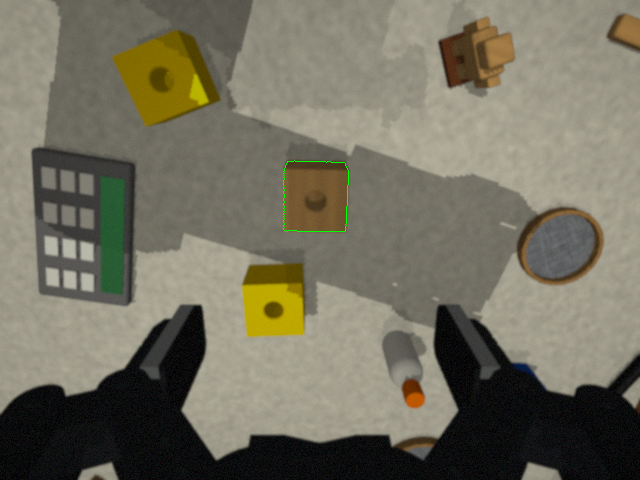

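```bash
python3 - <<'E'
from h import *
c=cam("wrist"); print(px2w(c,[316,200.5],.038), observe()["position"])
E
```

```text
[[0.45702308 0.11014125 0.038     ]] [0.45952236 0.1049671  0.17307799]
```

Request:
apply_moves --increments "0 -0.001 0.002 -0.035 -0.8; 0 -0.001 0.002 -0.035 -0.8; 0 0 0 -0.035 0; 0 0 0 -0.028 0; 0 0 0 -0.015 0; 0 0 0 -0.008 0; 0 0 0 -0.003 0; 0 0 0 0 0"

```text
t: 9.4
position: [0.4548, 0.1162, 0.0103]
tcp_rot: [0.007, 0.593, 0.805, 0.008]
force: [-0.4, -0.1, 0.0]
width: 0.0851
```

```bash
python3 - <<'E'
from h import *
s=observe(); c=cam("wrist"); 
print(jaw(s),s["position"],s["force"]); cv2.imwrite("pics/w8.png",c[0])
E
```

```text
17.268498638911723 [0.45475313 0.11620313 0.01031852] [-0.4316748  -0.13533266  0.04170311]
```

View pics/w8.png

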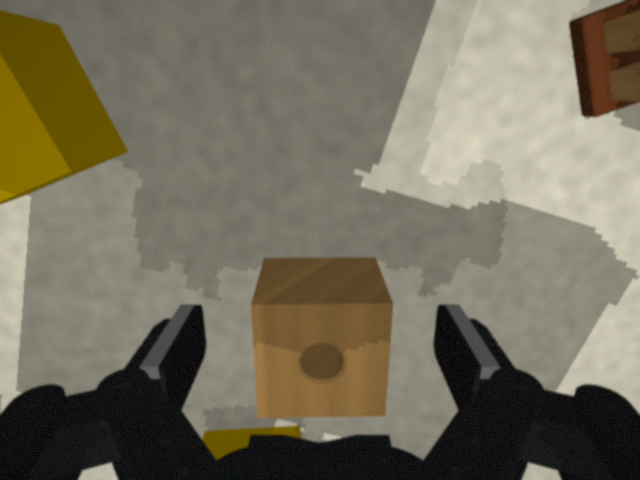

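Request:
apply_moves --increments "0 0.002 -0.005 0 0; 0 0 0 0 0; 0 0 0 0 0"

```text
t: 9.75
position: [0.4584, 0.1108, 0.0125]
tcp_rot: [0.008, 0.593, 0.805, 0.009]
force: [-1.2, 0.5, -0.6]
width: 0.0852
```

Request:
apply_moves --increments "255 0 -0.0005 -0.003 0; 255 0 0 -0.001 0; 255 0 0 -0.0005 0; 255 0 0 -0.0005 0; 255 0 0 0 0; 255 0 0 0 0; 255 0 0 0 0" --squeeze 40

```text
t: 10.45
position: [0.4588, 0.1101, 0.0085]
tcp_rot: [0.009, 0.593, 0.805, 0.01]
force: [-0.4, -0.6, 2.0]
width: 0.0455
```

```bash
python3 - <<'E'
from h import *
s=observe(); c=cam("wrist"); 
print(jaw(s),s["position"],s["force"],s["width"],rot(s["tcp_rot"])[:,2].round(4)); cv2.imwrite("pics/w9.png",c[0])
E
```

```text
17.261078953538643 [0.45880466 0.11014998 0.00852783] [-0.37134111 -0.63115703  1.9918556 ] 0.04552833203911502 [ 0.0256  0.0047 -0.9997]
```

View pics/w9.png

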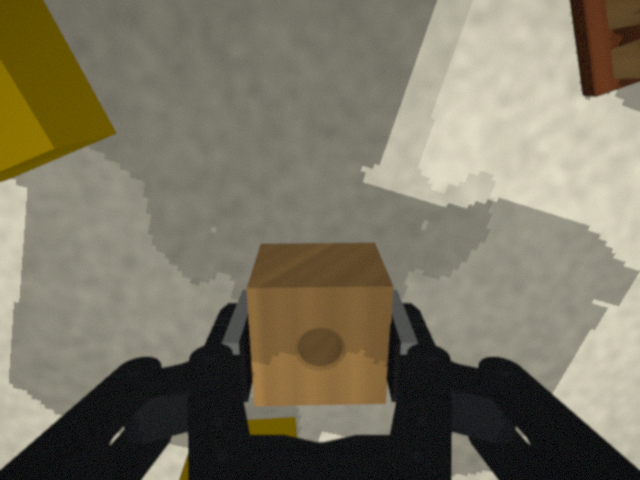

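Request:
apply_moves --increments "255 0 0 0.02 0; 255 0 0 0.04 0; 255 0 0 0.045 0; 255 -0.006 -0.02 0.03 -2; 255 -0.01 -0.039 0 -4.1; 255 -0.01 -0.039 0 -4.1; 255 -0.01 -0.039 0 -4.1; 255 -0.01 -0.039 0 -4.1; 255 -0.01 -0.039 0 -4.1; 255 -0.01 -0.039 0 -4.1; 255 -0.01 -0.039 0 -4.1; 255 -0.01 -0.039 0 -4.1; 255 -0.01 -0.039 0 -4.1; 255 -0.008 -0.02 0 -4.1; 255 0 0 0 0; 255 0 0 0 0"

```text
t: 12.1
position: [0.346, -0.2949, 0.1475]
tcp_rot: [0.012, 0.854, 0.52, 0.006]
force: [0.1, 0.2, -0.6]
width: 0.0452
```

```bash
cat >> h.py <<'E'
def rect(cx,cy,yaw,L,W,z):
    t=np.radians(yaw); X=np.array([np.cos(t),np.sin(t)]); Y=np.array([-X[1],X[0]])
    return [np.r_[np.array([cx,cy])+sx*L/2*X+sy*W/2*Y,z] for sx,sy in((1,1),(1,-1),(-1,-1),(-1,1))]
def shot(name,poly=None):
    s=observe(); print("jaw %.1f"%jaw(s),s["position"].round(4),"F",s["force"].round(1),"w %.4f"%s["width"],rot(s["tcp_rot"])[:,2].round(3),"t",s["t"])
    c=cam("wrist"); im=c[0].copy()
    if poly is not None: cv2.polylines(im,[w2px(c,poly).astype(np.int32)],True,(0,0,255),1)
    cv2.imwrite(f"pics/{name}.png",im); return c
E
python3 - <<'E'
from h import *
shot("w10",rect(.3547,-.2951,63.9,.07,.07,.01))
E
```

```text
jaw -27.4 [ 0.346  -0.2949  0.1475] F [ 0.1  0.2 -0.6] w 0.0452 [ 0.022 -0.015 -1.   ] t 12.1
```

View pics/w10.png

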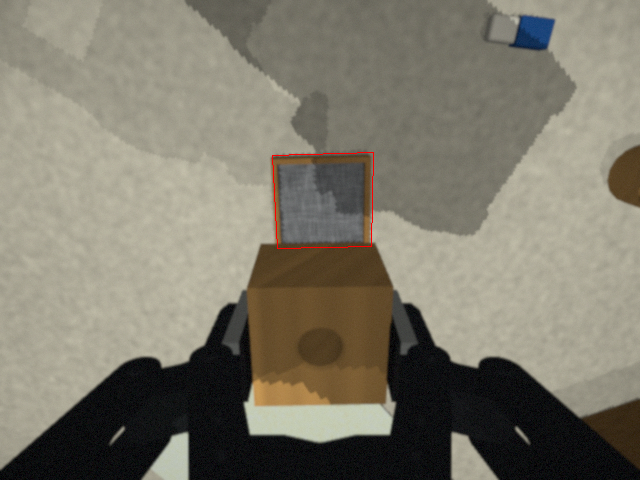

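Request:
apply_moves --increments "255 0.007 0 0 1.3; 255 0 0 -0.03 0; 255 0 0 -0.035 0; 255 0 0 -0.025 0; 255 0 0 -0.015 0; 255 0 0 -0.006 0; 255 0 0 0 0; 255 0 0 0 0"

```text
t: 12.95
position: [0.3598, -0.2885, 0.0348]
tcp_rot: [0.014, 0.842, 0.54, 0.007]
force: [-0.0, 0.8, -0.7]
width: 0.0456
```

```bash
python3 - <<'E'
from h import *
c=shot("w11",rect(.3547,-.2951,63.9,.07,.07,.01)); p=observe()["position"]
print("hole",px2w(c,[320.5,346.5],p[2]+.0295)[0,:2]-p[:2])
E
```

```text
jaw -24.7 [ 0.3598 -0.2885  0.0348] F [-0.   0.8 -0.7] w 0.0456 [ 0.027 -0.017 -0.999] t 12.95
hole [0.00093394 0.00147082]
```

View pics/w11.png

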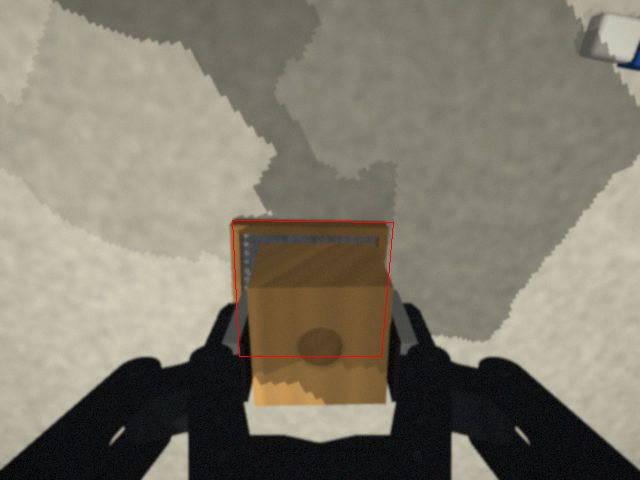

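Request:
apply_moves --increments "255 -0.006 -0.005 0 -1.4; 255 0 0 0 0; 255 0 0 0 0"

```text
t: 13.3
position: [0.3539, -0.2949, 0.0367]
tcp_rot: [0.016, 0.849, 0.529, 0.007]
force: [-0.4, -0.2, -0.5]
width: 0.0455
```

```bash
python3 - <<'E'
from h import *
c=shot("w12",rect(.354,-.293,63.9,.07,.07,.01))
E
```

```text
jaw -26.2 [ 0.3539 -0.2949  0.0367] F [-0.4 -0.2 -0.5] w 0.0455 [ 0.028 -0.021 -0.999] t 13.3
```

View pics/w12.png

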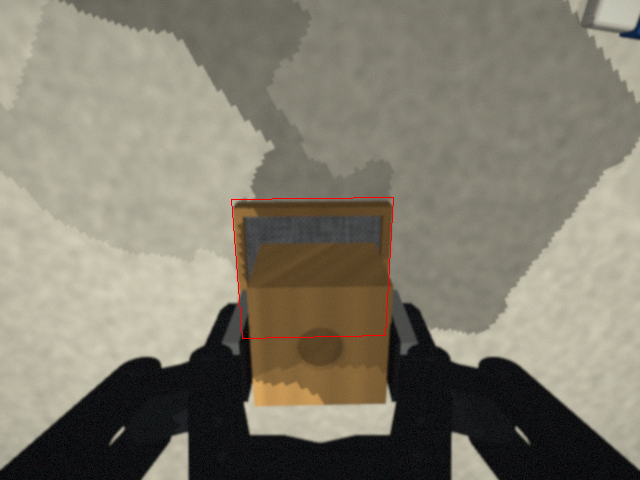

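Request:
apply_moves --increments "255 -0.0015 -0.001 -0.01 0; 255 0 0 -0.007 0; 255 0 0 -0.003 0; 255 0 0 -0.001 0"

```text
t: 13.75
position: [0.3521, -0.296, 0.0137]
tcp_rot: [0.016, 0.849, 0.528, 0.006]
force: [-0.2, 1.4, -0.3]
width: 0.0452
```

```bash
python3 - <<'E'
from h import *
c=shot("w13",rect(.3532,-.2948,63.9,.07,.07,.01))
E
```

```text
jaw -26.2 [ 0.3521 -0.296   0.0137] F [-0.2  1.4 -0.3] w 0.0452 [ 0.028 -0.021 -0.999] t 13.75
```

View pics/w13.png

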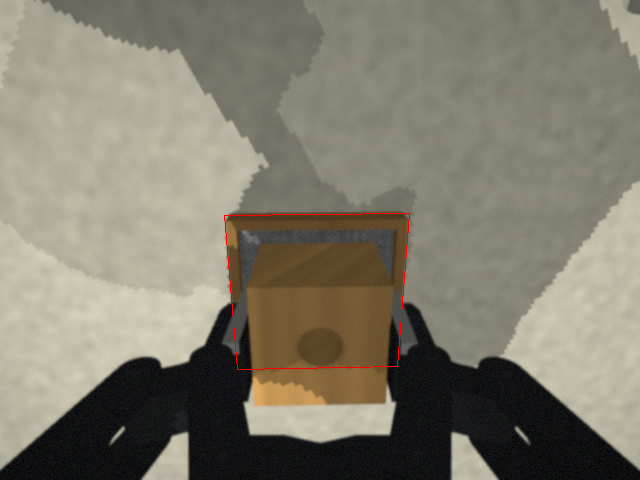

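Request:
apply_moves --increments "255 0 0 -0.0015 0; 255 0 0 -0.001 0"

```text
t: 14.0
position: [0.3523, -0.2961, 0.0125]
tcp_rot: [0.016, 0.849, 0.529, 0.006]
force: [-6.2, 6.0, 28.3]
width: 0.0455
```

Request:
apply_moves --increments "70 0 0 0.0005 0; 70 0 0 0.0005 0; 70 0 0 0 0; 60 0 0 0.02 0; 0 0 0 0.04 0; 0 0 0 0.045 0; 0 0 0 0.035 0; 0 0 0 0 0"

```text
t: 14.8
position: [0.3517, -0.2952, 0.1584]
tcp_rot: [0.016, 0.849, 0.529, 0.006]
force: [-0.1, 0.6, -0.1]
width: 0.0853
```

```bash
python3 - <<'E'
from h import *
c=shot("w14")
E
```

```text
jaw -26.1 [ 0.3517 -0.2952  0.1584] F [-0.1  0.6 -0.1] w 0.0853 [ 0.027 -0.02  -0.999] t 14.8
```

View pics/w14.png

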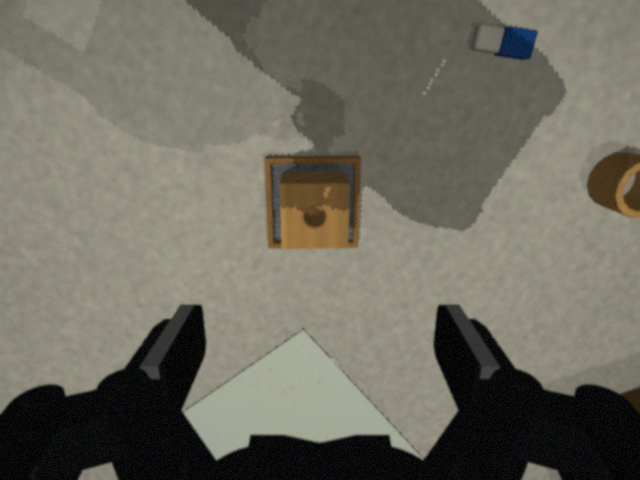

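The pen stand is flat inside the square tray (block columns 280–350 inside rim columns 265–361). Next is the candle holder.

Request:
apply_moves --increments "0 0.012 0.042 0.002 2.7; 0 0.012 0.042 0.002 2.7; 0 0.012 0.042 0.002 2.7; 0 0.012 0.042 0.002 2.7; 0 0.012 0.042 0.002 2.7; 0 0.012 0.042 0 2.7; 0 0.012 0.042 0 2.7; 0 0.012 0.042 0 2.7; 0 0.012 0.042 0 2.7; 0 0.012 0.042 0 2.7; 0 0.012 0.042 0 2.7; 0 0.012 0.042 0 2.7; 0 0.012 0.042 0 2.7; 0 0.012 0.042 0 2.7; 0 0.012 0.042 0 2.7; 0 0.012 0.03 0 2.7; 0 0.006 0.015 0 2.7; 0 0 0 0 0; 0 0 0 0 0"

```text
t: 16.75
position: [0.5401, 0.4095, 0.1323]
tcp_rot: [-0.003, 0.564, 0.826, -0.007]
force: [0.0, -0.0, -0.7]
width: 0.0849
```

```bash
python3 - <<'E'
from h import *
c=shot("w15")
P,st,cs=blob(c,(.556,.409),.030)
print(st,cv2.minAreaRect(P.astype(np.float32)))
E
```

```text
jaw 21.4 [0.5401 0.4095 0.1323] F [ 0.  -0.  -0.7] w 0.0849 [-0.012 -0.009 -1.   ] t 16.75
[ 294  173   98  101 7608] ((551.9059448242188, 411.9263000488281), (62.42875671386719, 66.5425033569336), 50.907257080078125)
```

View pics/w15.png

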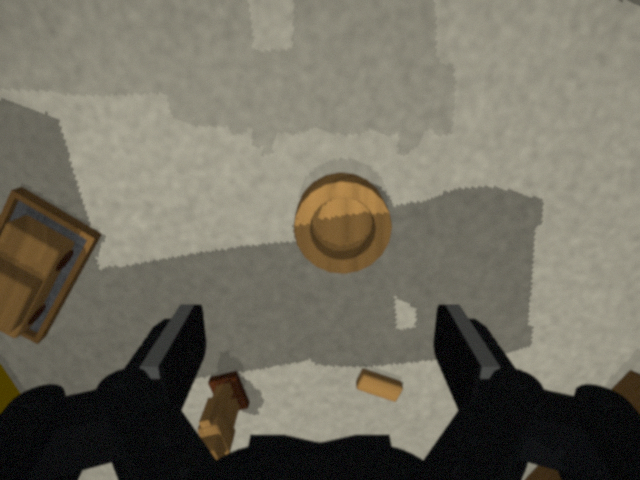

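```bash
python3 - <<'E'
from h import *
c=cam("wrist"); print(px2w(c,[[342.5,222],[342.5,226]],.030), observe()["position"])
E
```

```text
[[0.55180632 0.41440401 0.03      ]
 [0.55283943 0.41190491 0.03      ]] [0.54027916 0.40903123 0.13308656]
```

Request:
apply_moves --increments "0 0.006 0.001 0 0; 0 0.006 0.001 -0.02 0; 0 0 0 -0.03 0; 0 0 0 -0.02 0; 0 0 0 0 0; 0 0 0 0 0"

```text
t: 17.45
position: [0.5547, 0.4072, 0.0579]
tcp_rot: [-0.002, 0.566, 0.824, -0.007]
force: [0.3, -0.2, 0.4]
width: 0.0854
```

```bash
python3 - <<'E'
from h import *
c=shot("w16"); p=observe()["position"]
P,st,cs=blob(c,(.554,.411),.030)
print(st,cv2.minAreaRect(P.astype(np.float32)))
print(w2px(c,[*p[:2],.03]))
E
```

```text
jaw 21.0 [0.5547 0.4072 0.0579] F [ 0.3 -0.2  0.4] w 0.0854 [-0.012 -0.009 -1.   ] t 17.45
[  254   188   136   138 14473] ((553.6987915039062, 413.32196044921875), (67.46963500976562, 62.00028610229492), 87.35093688964844)
[[320.54327285 273.63786842]]
```

View pics/w16.png

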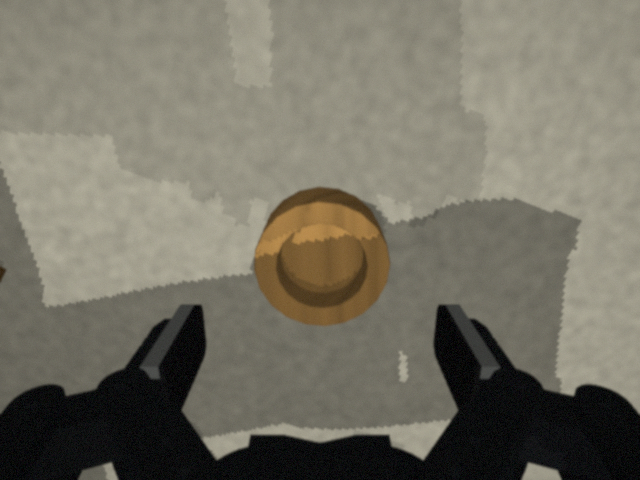

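Request:
apply_moves --increments "0 -0.001 0.004 -0.015 0; 0 0 0 -0.02 0; 0 0 0 -0.012 0; 0 0 0 -0.004 0; 0 0 0 0 0"

```text
t: 18.0
position: [0.5546, 0.4125, 0.0062]
tcp_rot: [-0.001, 0.567, 0.824, -0.005]
force: [-0.2, 0.3, 0.1]
width: 0.0852
```

```bash
python3 - <<'E'
from h import *
c=shot("w17"); p=observe()["position"]
print(w2px(c,[*p[:2],.03]))
E
```

```text
jaw 21.0 [0.5546 0.4125 0.0062] F [-0.2  0.3  0.1] w 0.0852 [-0.007 -0.006 -1.   ] t 18.0
[[319.92984472 339.32936748]]
```

View pics/w17.png

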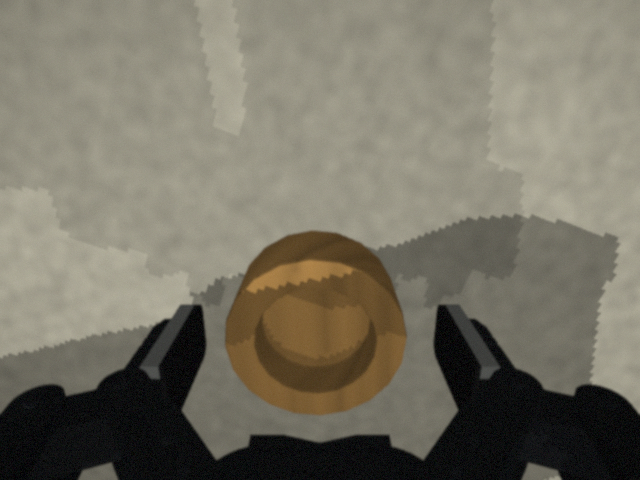

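Request:
apply_moves --increments "0 0 0 -0.003 0; 0 0 0 -0.0005 0; 255 0 0 -0.0005 0; 255 0 0 0 0; 255 0 0 0 0; 255 0 0 0 0; 255 0 0 0 0" --squeeze 40

```text
t: 18.75
position: [0.556, 0.4133, 0.0054]
tcp_rot: [-0.0, 0.567, 0.824, -0.002]
force: [-0.5, -0.6, -0.7]
width: 0.0621
```

```bash
python3 - <<'E'
from h import *
c=shot("w18"); p=observe()["position"]
print(w2px(c,[*p[:2],.03]))
E
```

```text
jaw 21.0 [0.556  0.4133 0.0054] F [-0.5 -0.6 -0.7] w 0.0621 [-0.003 -0.004 -1.   ] t 18.75
[[319.82329575 340.72913569]]
```

View pics/w18.png

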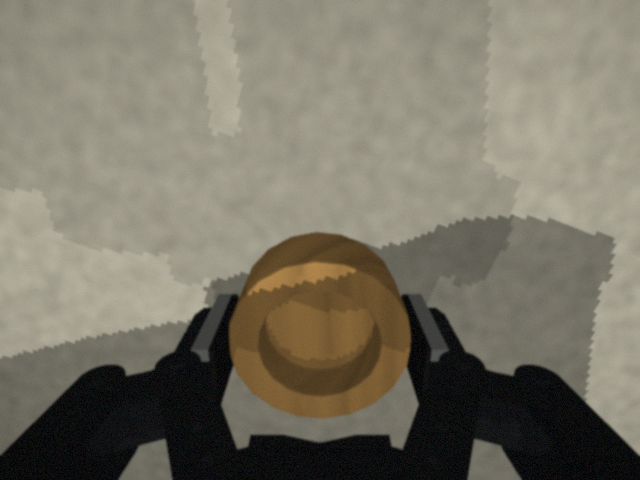

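Request:
apply_moves --increments "255 0 0 0.015 0; 255 0 0 0.03 0; 255 0 0 0.04 0; 255 0 0 0.03 0; 255 0 0 0 0"

```text
t: 19.3
position: [0.5551, 0.4128, 0.1279]
tcp_rot: [-0.0, 0.567, 0.824, -0.002]
force: [-0.3, -0.1, -0.1]
width: 0.062
```

```bash
python3 - <<'E'
from h import *
c=shot("w19")
E
```

```text
jaw 21.0 [0.5551 0.4128 0.1279] F [-0.3 -0.1 -0.1] w 0.0620 [-0.003 -0.004 -1.   ] t 19.3
```

View pics/w19.png

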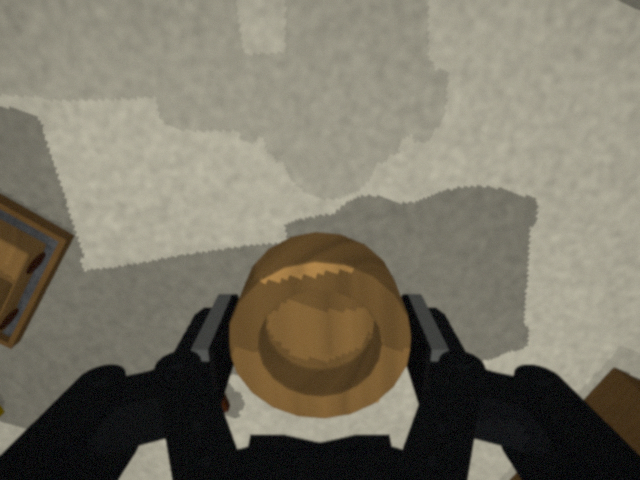

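Request:
apply_moves --increments "255 0.007 -0.025 0.01 0; 255 0.008 -0.042 0.01 0; 255 0.008 -0.042 0 0; 255 0.008 -0.042 0 0; 255 0.008 -0.042 0 0; 255 0.008 -0.042 0 0; 255 0.008 -0.042 0 0; 255 0.008 -0.042 0 0; 255 0.008 -0.042 0 0; 255 0.008 -0.042 0 0; 255 0.008 -0.042 0 0; 255 0.008 -0.042 0 0; 255 0.005 -0.035 0 0; 255 0.004 -0.01 0 0; 255 0 0 0 0; 255 0 0 0 0"

```text
t: 20.95
position: [0.6493, -0.1397, 0.1299]
tcp_rot: [-0.013, 0.565, 0.825, -0.011]
force: [0.3, 1.1, -0.4]
width: 0.0621
```

```bash
cat >> h.py <<'E'
def circ(cx,cy,r,z,n=40):
    a=np.linspace(0,2*np.pi,n,endpoint=False); return np.c_[cx+r*np.cos(a),cy+r*np.sin(a),np.full(n,z)]
E
python3 - <<'E'
from h import *
c=shot("w20",circ(.6555,-.1387,.044,.01))
E
```

```text
jaw 21.1 [ 0.6493 -0.1397  0.1299] F [ 0.3  1.1 -0.4] w 0.0621 [-0.034 -0.003 -0.999] t 20.95
```

View pics/w20.png

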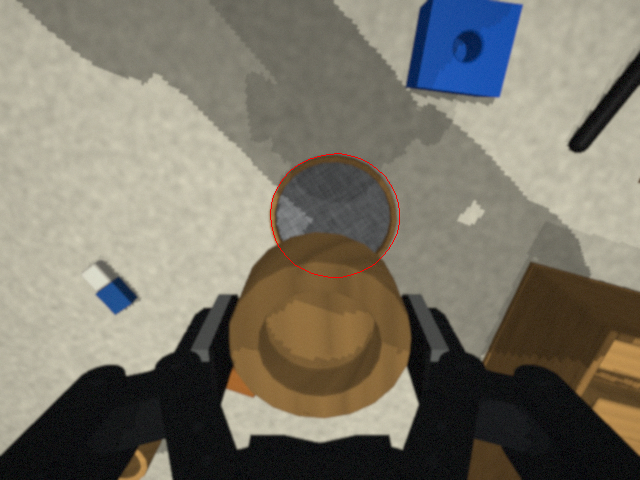

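Request:
apply_moves --increments "255 0.005 0 -0.015 0; 255 0 0 -0.03 0; 255 0 0 -0.03 0; 255 0 0 -0.012 0; 255 0 0 -0.004 0; 255 0 0 0 0; 255 0 0 0 0"

```text
t: 21.7
position: [0.6556, -0.1318, 0.0347]
tcp_rot: [-0.013, 0.562, 0.827, -0.01]
force: [0.5, 0.3, -0.4]
width: 0.0623
```

```bash
python3 - <<'E'
from h import *
c=shot("w21",circ(.6555,-.1387,.044,.01)); p=observe()["position"]
print(w2px(c,[*p[:2],p[2]+.0246]))
E
```

```text
jaw 21.6 [ 0.6556 -0.1318  0.0347] F [ 0.5  0.3 -0.4] w 0.0623 [-0.032 -0.003 -0.999] t 21.7
[[318.02615594 340.53691983]]
```

View pics/w21.png

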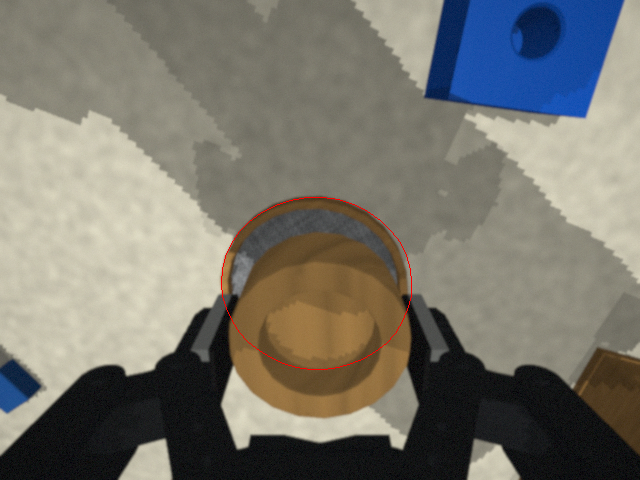

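Request:
apply_moves --increments "255 0.0005 -0.008 0 0; 255 0 0 0 0; 255 0 0 0 0; 255 0 0 0 0"

```text
t: 22.15
position: [0.6574, -0.1416, 0.0378]
tcp_rot: [-0.01, 0.562, 0.827, -0.01]
force: [0.9, -0.0, -0.2]
width: 0.0622
```

```bash
python3 - <<'E'
from h import *
c=shot("w22",circ(.6555,-.1387,.044,.01)); p=observe()["position"]
E
```

```text
jaw 21.6 [ 0.6574 -0.1416  0.0378] F [ 0.9 -0.  -0.2] w 0.0622 [-0.028 -0.004 -1.   ] t 22.15
```

View pics/w22.png

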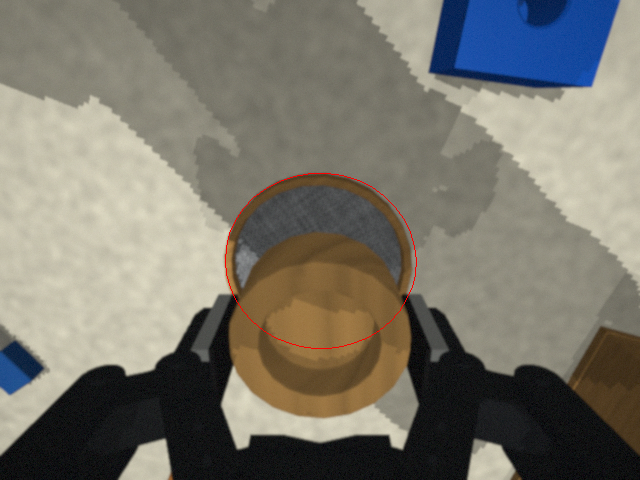

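Request:
apply_moves --increments "255 -0.0003 0 -0.0007 0; 255 -0.0003 0 -0.0007 0; 255 -0.0003 0 -0.0007 0; 255 -0.0003 0 -0.0007 0; 255 -0.0003 0 -0.0007 0; 255 -0.0003 0 -0.0007 0; 255 -0.0003 0 -0.0007 0; 255 -0.0003 0 -0.0007 0; 255 -0.0003 0 -0.0007 0; 255 -0.0003 0 -0.0007 0; 255 -0.0003 0 -0.0007 0; 255 -0.0003 0 -0.0007 0; 255 -0.0003 0 -0.0007 0; 255 -0.0003 0 -0.0007 0; 255 -0.0003 0 -0.0007 0; 255 -0.0003 0 -0.0007 0; 255 -0.0003 0 -0.0007 0; 255 -0.0003 0 -0.0007 0"

```text
t: 24.0
position: [0.6514, -0.1412, 0.024]
tcp_rot: [-0.01, 0.562, 0.827, -0.01]
force: [-0.6, -0.1, -1.1]
width: 0.0621
```

```bash
python3 - <<'E'
from h import *
c=shot("w23",circ(.6555,-.1387,.044,.01)); p=observe()["position"]
E
```

```text
jaw 21.6 [ 0.6514 -0.1412  0.024 ] F [-0.6 -0.1 -1.1] w 0.0621 [-0.028 -0.004 -1.   ] t 24.0
```

View pics/w23.png

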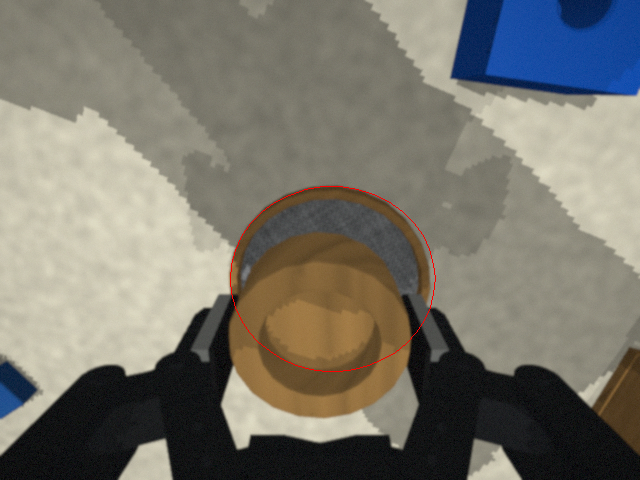

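Request:
apply_moves --increments "255 0.0018 0.0003 -0.001 0; 255 0.0015 0.0003 -0.003 0; 255 0 0 -0.003 0; 255 0 0 -0.002 0; 255 0 0 -0.001 0; 255 0 0 -0.0005 0"

```text
t: 24.65
position: [0.6549, -0.1405, 0.0121]
tcp_rot: [-0.011, 0.562, 0.827, -0.01]
force: [-0.9, -0.6, -1.3]
width: 0.0617
```

```bash
python3 - <<'E'
from h import *
c=shot("w24",circ(.655,-.1387,.044,.01)); p=observe()["position"]
E
```

```text
jaw 21.6 [ 0.6549 -0.1405  0.0121] F [-0.9 -0.6 -1.3] w 0.0617 [-0.028 -0.004 -1.   ] t 24.65
```

View pics/w24.png

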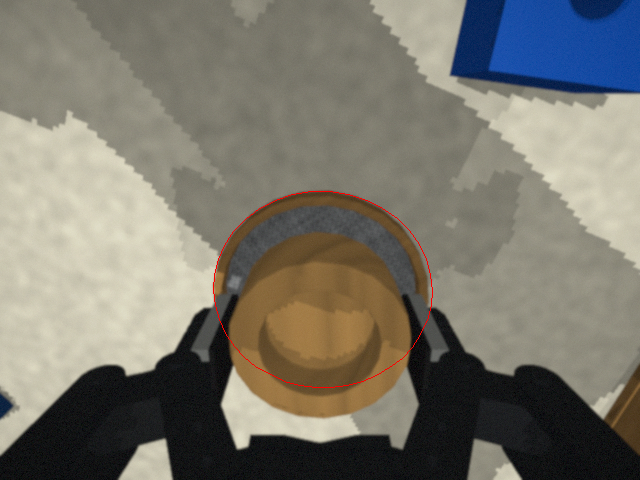

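```bash
python3 - <<'E'
from h import *
c=cam("wrist"); a=np.radians(111.6); ax=np.array([np.cos(a),np.sin(a)]); p=observe()["position"]
for uv,z in [((322,192),.01),((322,207),.01),((322,233),.0067),((322,416),.0367)]: print(uv,1000*(px2w(c,uv,z)[0,:2]-p[:2])@ax)
cv2.imwrite("pics/w24c.png",cv2.resize(c[0][180:440,200:450],None,fx=2.3,fy=2.3,interpolation=cv2.INTER_CUBIC))
E
```

```text
(322, 192) 45.47923902005306
(322, 207) 39.73755746469471
(322, 233) 28.281639086502626
(322, 416) -32.32593304030476
```

View pics/w24c.png

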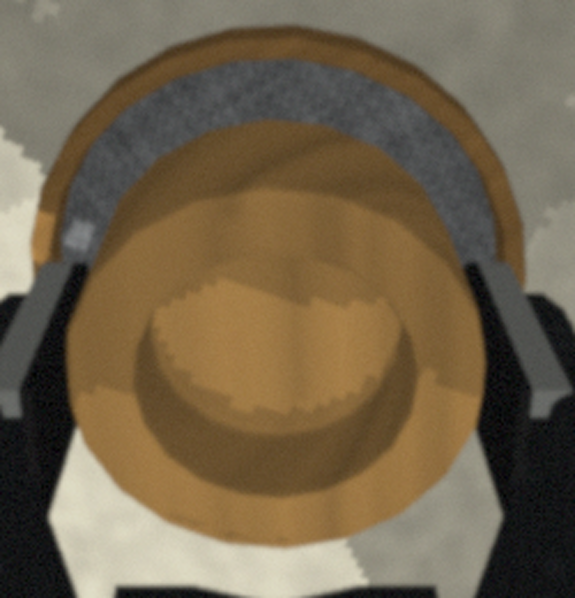

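Request:
apply_moves --increments "255 -0.0006 0.0012 0 0; 255 -0.0003 0.001 -0.001 0; 255 0 0 -0.001 0; 255 0 0 -0.001 0"

```text
t: 25.15
position: [0.6541, -0.1381, 0.0095]
tcp_rot: [-0.01, 0.562, 0.827, -0.01]
force: [1.0, 0.1, 1.6]
width: 0.0618
```

```bash
python3 - <<'E'
from h import *
c=shot("w25")
E
```

```text
jaw 21.6 [ 0.6541 -0.1381  0.0095] F [1.  0.1 1.6] w 0.0618 [-0.028 -0.004 -1.   ] t 25.15
```

Request:
apply_moves --increments "255 0 0 -0.001 0; 255 0 0 -0.0005 0"

```text
t: 25.4
position: [0.6542, -0.1381, 0.0095]
tcp_rot: [-0.01, 0.562, 0.827, -0.01]
force: [-2.9, 0.8, 3.5]
width: 0.062
```

Request:
apply_moves --increments "255 0 0 -0.0015 0; 255 0 0 -0.0005 0"

```text
t: 25.6
position: [0.6543, -0.1382, 0.0095]
tcp_rot: [-0.01, 0.562, 0.827, -0.01]
force: [-1.9, -0.7, 1.1]
width: 0.0624
```

Request:
apply_moves --increments "30 0 0 0 0; 30 0 0 0.0005 0; 0 0 0 0.0005 0; 0 0 0 0 0; 0 0 0 0.02 0; 0 0 0 0.04 0; 0 0 0 0.04 0; 0 0 0 0.04 0; 0 0 0 0 0"

```text
t: 26.5
position: [0.6527, -0.1378, 0.1532]
tcp_rot: [-0.012, 0.562, 0.827, -0.01]
force: [1.2, 0.3, 0.8]
width: 0.0851
```

```bash
python3 - <<'E'
from h import *
c=shot("w26")
E
```

```text
jaw 21.6 [ 0.6527 -0.1378  0.1532] F [1.2 0.3 0.8] w 0.0851 [-0.031 -0.004 -1.   ] t 26.5
```

View pics/w26.png

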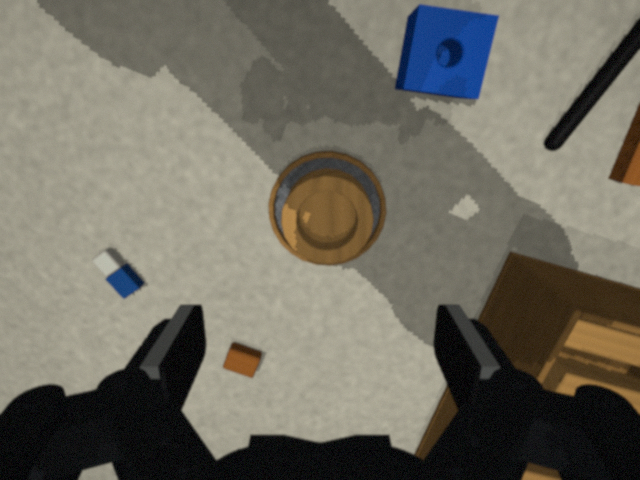

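The candle holder sits inside the large round tray rim (rim about x 269–386 px). Now the napkin ring.

Request:
apply_moves --increments "0 -0.013 -0.038 0 0; 0 -0.013 -0.04 0 0; 0 -0.014 -0.04 0 0; 0 -0.014 -0.04 0 0; 0 -0.014 -0.04 0 0; 0 -0.01 -0.03 0 0; 0 -0.003 -0.01 0 0; 0 0 0 0 0; 0 0 0 0 0"

```text
t: 27.45
position: [0.5636, -0.3792, 0.1367]
tcp_rot: [-0.023, 0.56, 0.828, -0.009]
force: [-0.6, -0.4, 0.3]
width: 0.0856
```

```bash
python3 - <<'E'
from h import *
c=shot("w27",circ(.5701,-.3829,.022,.032)); p=observe()["position"]
P,st,cs=blob(c,(.57,-.383),.032)
print(st,cv2.minAreaRect(P.astype(np.float32)))
t=cam("top"); cv2.imwrite("pics/top1.png",cv2.resize(t[0][140:330,130:490],None,fx=2.2,fy=2.2,interpolation=cv2.INTER_CUBIC))
E
```

```text
jaw 21.9 [ 0.5636 -0.3792  0.1367] F [-0.6 -0.4  0.3] w 0.0856 [-0.049  0.01  -0.999] t 27.45
[ 299  198   65   71 2642] ((568.0997924804688, -383.0077819824219), (41.97230911254883, 48.04903030395508), 22.436405181884766)
```

View pics/w27.png

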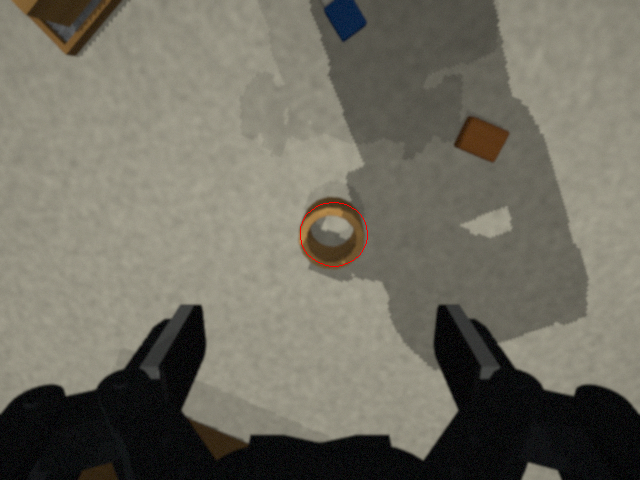

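View pics/top1.png

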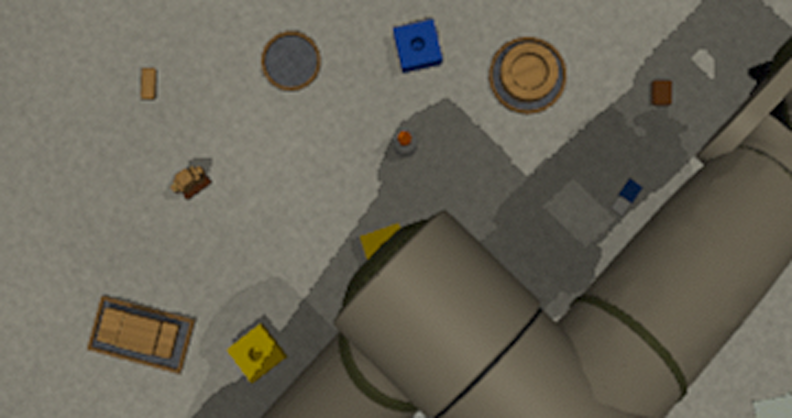

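Top view: the first three are inside their trays, and the figure and glue have not moved. The tool has picked up a tilt of about 3°, so I'll find out how to take it out before gripping the ring.

Request:
apply_moves --increments "0 -0.037 0.025 0 0; 0 -0.037 0.025 0 0; 0 0 0 0 0; 0 0 0 0 0"

```text
t: 27.95
position: [0.4888, -0.3212, 0.1338]
tcp_rot: [-0.025, 0.557, 0.83, -0.009]
force: [1.3, -1.1, 0.4]
width: 0.0857
```

```bash
cat > o.py <<'E'
from h import *
s=observe(); r=s["position"][:2]; r=r/np.hypot(*r); z=rot(s["tcp_rot"])[:,2]
print(s["position"].round(4),"jaw %.1f"%jaw(s),"tilt rad %.4f tan %.4f"%(z[:2]@r, z[:2]@[-r[1],r[0]]),"t",s["t"],s["qpos"].round(3))
E
python3 o.py
```

```text
[ 0.4888 -0.3212  0.1338] jaw 22.3 tilt rad -0.0506 tan -0.0173 t 27.95 [-0.77   0.558  1.396 -0.028  1.234 -1.149]
```

Request:
apply_moves --increments "0 0.01 -0.007 0 0; 0 0.01 -0.007 0 0; 0 0.01 -0.007 0 0; 0 0.01 -0.007 0 0; 0 0.01 -0.007 0 0; 0 0.01 -0.007 0 0; 0 0 0 0 0"

```text
t: 28.65
position: [0.5592, -0.3634, 0.1367]
tcp_rot: [-0.02, 0.554, 0.832, -0.009]
force: [0.1, -0.0, -0.1]
width: 0.0853
```

```bash
python3 o.py
```

```text
[ 0.5592 -0.3634  0.1367] jaw 22.7 tilt rad -0.0402 tan -0.0185 t 28.65 [-0.742  0.728  1.096 -0.025  1.355 -1.132]
```

Request:
apply_moves --increments "0 -0.037 0.025 0 0; 0 -0.037 0.025 0 0; 0 0.01 -0.007 0 0; 0 0.01 -0.007 0 0; 0 0.01 -0.007 0 0; 0 0.01 -0.007 0 0; 0 0.01 -0.007 0 0; 0 0.01 -0.007 0 0; 0 0.01 -0.007 0 0; 0 0 0 0 0; 0 -0.037 0.025 0 0; 0 -0.037 0.025 0 0; 0 0.01 -0.007 0 0; 0 0.01 -0.007 0 0; 0 0.01 -0.007 0 0; 0 0.01 -0.007 0 0; 0 0.01 -0.007 0 0; 0 0.01 -0.007 0 0; 0 0.01 -0.007 0 0; 0 0 0 0 0"

```text
t: 30.65
position: [0.5629, -0.362, 0.1326]
tcp_rot: [-0.017, 0.55, 0.835, -0.01]
force: [-0.9, 0.6, -0.5]
width: 0.0855
```

```bash
python3 o.py
```

```text
[ 0.5629 -0.362   0.1326] jaw 23.2 tilt rad -0.0343 tan -0.0190 t 30.65 [-0.737  0.733  1.097 -0.025  1.342 -1.136]
```

Request:
apply_moves --increments "0 0.002 -0.006 0 0; 0 0.002 -0.006 -0.01 0; 0 0.002 -0.006 -0.01 0; 0 0 0 -0.01 0; 0 0 0 -0.01 0; 0 0 0 -0.01 0; 0 0 0 -0.01 0; 0 0 0 -0.01 0; 0 0 0 -0.005 0; 0 0 0 0 0"

```text
t: 31.65
position: [0.5689, -0.3809, 0.0496]
tcp_rot: [-0.018, 0.55, 0.835, -0.01]
force: [-0.2, -0.4, 0.1]
width: 0.0852
```

```bash
python3 o.py; python3 - <<'E'
from h import *
c=shot("w28",circ(.5695,-.3825,.022,.032)); p=observe()["position"]
print(w2px(c,[*p[:2],.032]))
E
```

```text
[ 0.5689 -0.3809  0.0496] jaw 23.3 tilt rad -0.0356 tan -0.0194 t 31.65 [-0.751  0.852  1.104 -0.026  1.217 -1.148]
jaw 23.3 [ 0.5689 -0.3809  0.0496] F [-0.2 -0.4  0.1] w 0.0852 [-0.04   0.004 -0.999] t 31.65
[[321.75332371 285.0155908 ]]
```

View pics/w28.png

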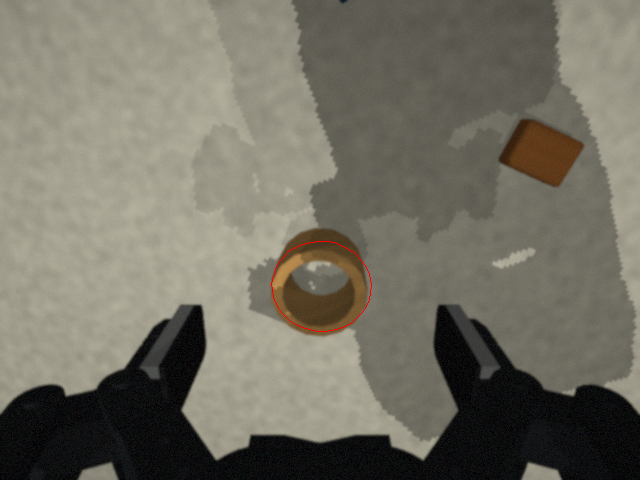

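Request:
apply_moves --increments "0 0.0003 -0.0018 -0.01 0; 0 0 0 -0.012 0; 0 0 0 -0.012 0; 0 0 0 -0.006 0; 0 0 0 -0.002 0; 0 0 0 -0.001 0"

```text
t: 32.3
position: [0.5695, -0.3832, 0.0037]
tcp_rot: [-0.017, 0.55, 0.835, -0.01]
force: [-0.3, 0.3, 0.1]
width: 0.0856
```

```bash
python3 o.py; python3 - <<'E'
from h import *
c=shot("w29"); p=observe()["position"]
print(w2px(c,[*p[:2],.032]))
E
```

```text
[ 0.5695 -0.3832  0.0037] jaw 23.3 tilt rad -0.0338 tan -0.0198 t 32.3 [-0.753  0.91   1.121 -0.027  1.14  -1.147]
jaw 23.3 [ 0.5695 -0.3832  0.0037] F [-0.3  0.3  0.1] w 0.0856 [-0.039  0.002 -0.999] t 32.3
[[317.32692416 345.70974294]]
```

View pics/w29.png

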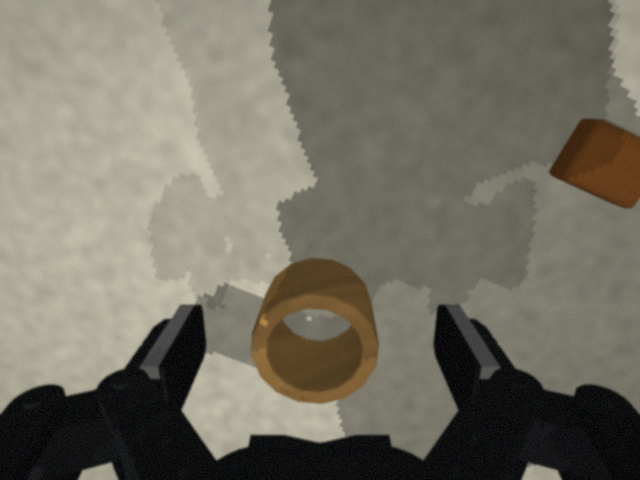

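Request:
apply_moves --increments "0 0 0 0.002 0; 0 0 0 0.002 0; 255 0 0 0 0; 255 0 0 0 0; 255 0 0 0 0; 255 0 0 0 0; 255 0 0 0 0; 255 0 0 0 0" --squeeze 30

```text
t: 33.15
position: [0.5703, -0.3839, 0.0102]
tcp_rot: [-0.015, 0.55, 0.835, -0.01]
force: [-0.2, 0.1, 1.9]
width: 0.0433
```

```bash
python3 o.py; python3 - <<'E'
from h import *
c=shot("w30"); p=observe()["position"]
E
```

```text
[ 0.5703 -0.3839  0.0102] jaw 23.3 tilt rad -0.0302 tan -0.0204 t 33.15 [-0.753  0.902  1.118 -0.027  1.148 -1.147]
jaw 23.3 [ 0.5703 -0.3839  0.0102] F [-0.2  0.1  1.9] w 0.0433 [-0.036 -0.    -0.999] t 33.15
```

View pics/w30.png

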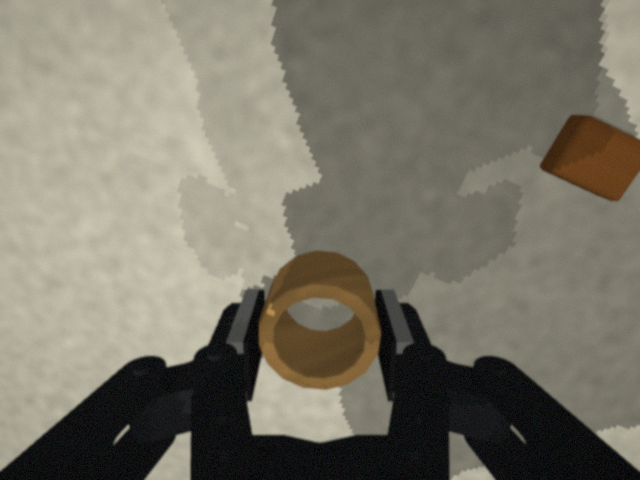

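Request:
apply_moves --increments "255 0 0 0.01 0; 255 0 0 0.03 0; 255 0 0 0.04 0; 255 0 0 0.03 0; 255 0 0 0.015 0; 255 0 0 0 0"

```text
t: 33.8
position: [0.5692, -0.3828, 0.1418]
tcp_rot: [-0.016, 0.55, 0.835, -0.01]
force: [0.1, 0.8, 0.2]
width: 0.0431
```

```bash
python3 o.py; python3 - <<'E'
from h import *
c=shot("w31")
E
```

```text
[ 0.5692 -0.3828  0.1418] jaw 23.3 tilt rad -0.0318 tan -0.0200 t 33.8 [-0.753  0.764  1.017 -0.025  1.388 -1.154]
jaw 23.3 [ 0.5692 -0.3828  0.1418] F [0.1 0.8 0.2] w 0.0431 [-0.038  0.001 -0.999] t 33.8
```

View pics/w31.png

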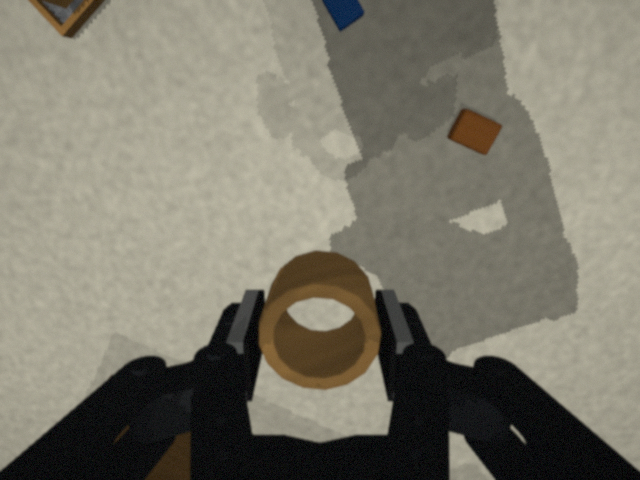

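Request:
apply_moves --increments "255 0.003 0.015 0 0; 255 0.006 0.03 0 0; 255 0.006 0.03 0 0; 255 0.006 0.03 0 0; 255 0.006 0.03 0 0; 255 0.006 0.03 0 0; 255 0.006 0.03 0 0; 255 0.006 0.03 0 0; 255 0.006 0.03 0 0; 255 0.006 0.03 0 0; 255 0.006 0.03 0 0; 255 0.006 0.03 0 0; 255 0.006 0.03 0 0; 255 0.006 0.03 0 0; 255 0.006 0.03 0 0; 255 0.006 0.03 0 0; 255 0.006 0.025 0 0; 255 0.003 0.013 0 0; 255 0 0 0 0; 255 0 0 0 0"

```text
t: 35.85
position: [0.6558, 0.1632, 0.1119]
tcp_rot: [-0.04, 0.547, 0.836, -0.016]
force: [0.1, -1.0, -0.6]
width: 0.0432
```

```bash
python3 o.py; python3 - <<'E'
from h import *
c=shot("w32",circ(.6683,.1272,.034,.01))
E
```

```text
[0.6558 0.1632 0.1119] jaw 23.7 tilt rad -0.0779 tan 0.0379 t 35.85 [ 0.062  0.794  1.045  0.024  1.387 -0.356]
jaw 23.7 [0.6558 0.1632 0.1119] F [ 0.1 -1.  -0.6] w 0.0432 [-0.085  0.018 -0.996] t 35.85
```

View pics/w32.png

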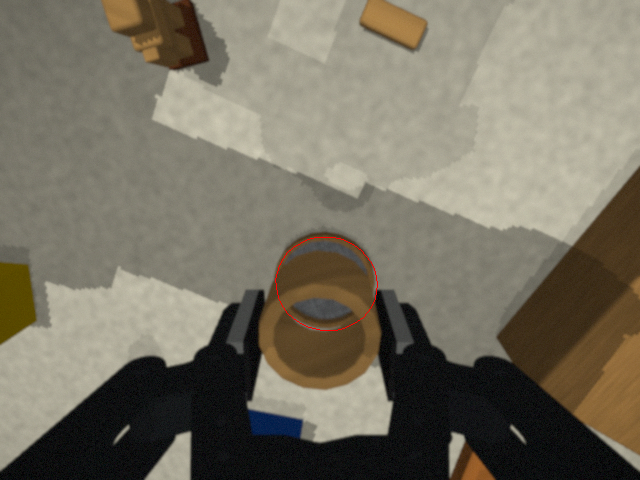

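Request:
apply_moves --increments "255 0 0 0 0; 255 0 0 0 0; 255 0 0 0 0; 255 0 0 0 0; 255 0 0 0 0; 255 0 0 0 0"

```text
t: 36.5
position: [0.656, 0.1591, 0.1123]
tcp_rot: [-0.04, 0.549, 0.835, -0.016]
force: [0.3, -0.3, -1.7]
width: 0.043
```

```bash
python3 o.py
```

```text
[0.656  0.1591 0.1123] jaw 23.4 tilt rad -0.0779 tan 0.0375 t 36.5 [ 0.056  0.792  1.048  0.023  1.386 -0.357]
```

Request:
apply_moves --increments "255 0.004 -0.012 0.003 0; 255 0.004 -0.012 0.003 0; 255 0.004 -0.012 0.003 0; 255 0 0 0 0"

```text
t: 36.9
position: [0.6694, 0.1191, 0.1224]
tcp_rot: [-0.04, 0.549, 0.835, -0.016]
force: [-0.2, 0.7, -0.2]
width: 0.0435
```

```bash
python3 o.py
```

```text
[0.6694 0.1191 0.1224] jaw 23.4 tilt rad -0.0793 tan 0.0321 t 36.9 [-0.002  0.795  1.014  0.018  1.416 -0.413]
```

Request:
apply_moves --increments "255 -0.045 0 0 0; 255 -0.045 0 0 0; 255 0 0 0 0; 255 0 0 0 0"

```text
t: 37.3
position: [0.5753, 0.1174, 0.119]
tcp_rot: [-0.042, 0.55, 0.834, -0.017]
force: [1.1, 0.6, -0.5]
width: 0.0433
```

```bash
python3 o.py
```

```text
[0.5753 0.1174 0.119 ] jaw 23.3 tilt rad -0.0836 tan 0.0357 t 37.3 [-0.006  0.597  1.375  0.019  1.259 -0.417]
```

Request:
apply_moves --increments "255 0.012 0 0 0; 255 0.012 0 0 0; 255 0.012 0 0 0; 255 0.012 0 0 0; 255 0.012 0 0 0; 255 0.012 0 0 0; 255 0 0 0 0; 255 0 0 0 0"

```text
t: 38.1
position: [0.6575, 0.1167, 0.1209]
tcp_rot: [-0.038, 0.551, 0.834, -0.014]
force: [-1.1, 0.2, -0.3]
width: 0.043
```

```bash
python3 o.py
```

```text
[0.6575 0.1167 0.1209] jaw 23.2 tilt rad -0.0745 tan 0.0324 t 38.1 [-0.006  0.765  1.074  0.019  1.383 -0.414]
```

Request:
apply_moves --increments "255 -0.048 0 0 0; 255 -0.048 0 0 0; 255 -0.048 0 0 0; 255 -0.048 0 0 0; 255 0 0 0 0; 255 0.02 0 0 0; 255 0.02 0 0 0; 255 0.02 0 0 0; 255 0.02 0 0 0; 255 0.02 0 0 0; 255 0.02 0 0 0; 255 0.02 0 0 0; 255 0.02 0 0 0; 255 0.02 0 0 0; 255 0 0 0 0"

```text
t: 39.6
position: [0.6442, 0.1165, 0.1213]
tcp_rot: [-0.035, 0.551, 0.834, -0.012]
force: [-1.0, -0.1, -1.0]
width: 0.0432
```

```bash
python3 o.py
```

```text
[0.6442 0.1165 0.1213] jaw 23.2 tilt rad -0.0674 tan 0.0315 t 39.6 [-0.007  0.73   1.135  0.019  1.349 -0.415]
```

Request:
apply_moves --increments "255 -0.048 0 0 0; 255 -0.048 0 0 0; 255 -0.048 0 0 0; 255 0 0 0 0; 255 0.01 0 0 0; 255 0.01 0 0 0; 255 0.01 0 0 0; 255 0.01 0 0 0; 255 0.01 0 0 0; 255 0.01 0 0 0; 255 0.01 0 0 0; 255 0.01 0 0 0; 255 0.01 0 0 0; 255 0.01 0 0 0; 255 0.01 0 0 0; 255 0.01 0 0 0; 255 0.01 0 0 0; 255 0.01 0 0 0; 255 0.01 0 0 0; 255 0 0 0 0"

```text
t: 41.6
position: [0.6756, 0.1139, 0.1175]
tcp_rot: [-0.026, 0.553, 0.833, -0.006]
force: [-0.8, 0.7, 0.6]
width: 0.0431
```

```bash
python3 o.py
```

```text
[0.6756 0.1139 0.1175] jaw 22.9 tilt rad -0.0465 tan 0.0272 t 41.6 [-0.011  0.791  1.033  0.019  1.368 -0.414]
```

Request:
apply_moves --increments "255 0 0 0.045 0; 255 0 0 0.045 0; 255 0 0 0 0; 255 0 0 -0.012 0; 255 0 0 -0.012 0; 255 0 0 -0.012 0; 255 0 0 -0.012 0; 255 0 0 -0.012 0; 255 0 0 -0.012 0; 255 0 0 -0.012 0; 255 0 0 0 0"

```text
t: 42.7
position: [0.675, 0.1133, 0.1095]
tcp_rot: [-0.031, 0.553, 0.833, -0.009]
force: [0.0, 0.7, -0.7]
width: 0.0431
```

```bash
python3 o.py
```

```text
[0.675  0.1133 0.1095] jaw 22.9 tilt rad -0.0573 tan 0.0291 t 42.7 [-0.011  0.804  1.032  0.019  1.368 -0.414]
```

Request:
apply_moves --increments "255 -0.048 0 0 0; 255 -0.048 0 0 0; 255 -0.048 0 0 0; 255 0 0 0 0; 255 0.01 0 0.001 0; 255 0.01 0 0 0; 255 0.01 0 0 0; 255 0.01 0 0 0; 255 0.01 0 0 0; 255 0.01 0 0 0; 255 0.01 0 0 0; 255 0.01 0 0 0; 255 0.01 0 0 0; 255 0.01 0 0 0; 255 0.01 0 0 0; 255 0.01 0 0 0; 255 0.01 0 0 0; 255 0.01 0 0 0; 255 0.01 0 0 0; 255 0 0 0 0"

```text
t: 44.7
position: [0.7091, 0.1109, 0.1155]
tcp_rot: [-0.017, 0.554, 0.832, 0.0]
force: [-0.3, -0.9, 0.1]
width: 0.043
```

```bash
python3 o.py
```

```text
[0.7091 0.1109 0.1155] jaw 22.7 tilt rad -0.0242 tan 0.0229 t 44.7 [-0.014  0.86   0.91   0.019  1.399 -0.413]
```

Request:
apply_moves --increments "255 -0.048 0 0 0; 255 -0.048 0 0 0; 255 -0.048 0 0 0; 255 0 0 0 0; 255 0.01 0 0 0; 255 0.01 0 0 0; 255 0.01 0 0 0; 255 0.01 0 0 0; 255 0.01 0 0 0; 255 0.01 0 0 0; 255 0.01 0 0 0; 255 0.01 0 0 0; 255 0.01 0 0 0; 255 0.01 0 0 0; 255 0.01 0 0 0; 255 0.01 0 0 0; 255 0.01 0 0 0; 255 0.01 0 0 0; 255 0 0 0 0"

```text
t: 46.6
position: [0.7365, 0.1077, 0.1158]
tcp_rot: [-0.003, 0.556, 0.831, 0.009]
force: [0.8, -0.2, -1.7]
width: 0.043
```

```bash
python3 o.py;python3 - <<'E'
from h import *
c=shot("w33",circ(.6683,.1272,.034,.01))
E
```

```text
[0.7365 0.1077 0.1158] jaw 22.4 tilt rad 0.0087 tan 0.0173 t 46.6 [-0.018  0.909  0.817  0.019  1.41  -0.412]
jaw 22.4 [0.7365 0.1077 0.1158] F [ 0.8 -0.2 -1.7] w 0.0430 [ 0.006  0.018 -1.   ] t 46.6
```

View pics/w33.png

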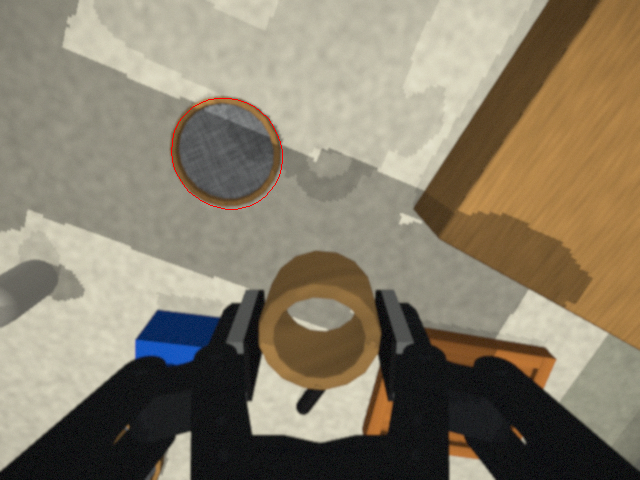

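Request:
apply_moves --increments "255 -0.008 0.0025 0 0; 255 -0.008 0.0025 0 0; 255 -0.008 0.0025 0 0; 255 -0.008 0.0025 0 0; 255 -0.008 0.0025 0 0; 255 -0.008 0.0025 0 0; 255 -0.008 0.0025 0 0; 255 -0.008 0.0015 0 0; 255 0 0 0 0"

```text
t: 47.55
position: [0.6729, 0.1272, 0.1173]
tcp_rot: [0.0, 0.556, 0.831, 0.011]
force: [0.3, -0.9, -0.7]
width: 0.0428
```

```bash
python3 o.py;python3 - <<'E'
from h import *
c=shot("w34",circ(.6683,.1272,.034,.01))
E
```

```text
[0.6729 0.1272 0.1173] jaw 22.4 tilt rad 0.0165 tan 0.0155 t 47.55 [ 0.009  0.753  1.103  0.019  1.273 -0.387]
jaw 22.4 [0.6729 0.1272 0.1173] F [ 0.3 -0.9 -0.7] w 0.0428 [ 0.013  0.018 -1.   ] t 47.55
```

View pics/w34.png

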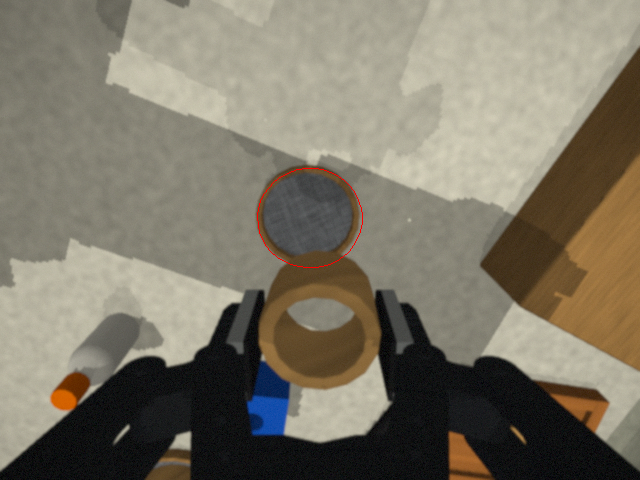

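Request:
apply_moves --increments "255 0 0 0.045 0; 255 0 0 0.045 0; 255 0 0 0 0; 255 0 0 -0.045 0; 255 0 0 -0.045 0; 255 0 0 0 0; 255 0 0 0.045 0; 255 0 0 0.045 0; 255 0 0 0 0; 255 0 0 -0.045 0; 255 0 0 -0.04 0; 255 0 0 0 0"

```text
t: 48.8
position: [0.6789, 0.1254, 0.1352]
tcp_rot: [0.008, 0.557, 0.83, 0.016]
force: [-0.8, -0.9, -1.5]
width: 0.0431
```

```bash
python3 o.py
```

```text
[0.6789 0.1254 0.1352] jaw 22.3 tilt rad 0.0340 tan 0.0122 t 48.8 [ 0.007  0.74   1.079  0.019  1.292 -0.387]
```

Request:
apply_moves --increments "255 0 0.03 0 0; 255 0 0.03 0 0; 255 0 0.03 0 0; 255 0 0.03 0 0; 255 0 0 0 0; 255 0 -0.03 0 0; 255 0 -0.03 0 0; 255 0 -0.03 0 0; 255 0 -0.03 0 0; 255 0 0 0 0"

```text
t: 49.8
position: [0.6855, 0.1243, 0.1623]
tcp_rot: [0.018, 0.557, 0.83, 0.024]
force: [0.6, 0.5, -0.6]
width: 0.0431
```

```bash
python3 o.py
```

```text
[0.6855 0.1243 0.1623] jaw 22.3 tilt rad 0.0604 tan 0.0092 t 49.8 [ 0.004  0.718  1.046  0.02   1.319 -0.389]
```

Request:
apply_moves --increments "255 0 0 0.045 0; 255 0 0 0.045 0; 255 0 0 0 0; 255 0 0 -0.012 0; 255 0 0 -0.012 0; 255 0 0 -0.012 0; 255 0 0 -0.012 0; 255 0 0 -0.012 0; 255 0 0 -0.012 0; 255 0 0 -0.012 0; 255 0 0 -0.012 0; 255 0 0 0 0"

```text
t: 51.0
position: [0.6831, 0.1228, 0.1532]
tcp_rot: [0.017, 0.558, 0.829, 0.023]
force: [0.2, 0.2, -0.8]
width: 0.0434
```

```bash
python3 o.py
```

```text
[0.6831 0.1228 0.1532] jaw 22.2 tilt rad 0.0573 tan 0.0098 t 51.0 [ 0.002  0.72   1.066  0.02   1.301 -0.389]
```

Request:
apply_moves --increments "255 -0.01 0 0 0; 255 -0.01 0 0 0; 255 -0.01 0 0 0; 255 -0.01 0 0 0; 255 -0.01 0 0 0; 255 -0.01 0 0 0; 255 -0.01 0 0 0; 255 -0.01 0 0 0; 255 -0.01 0 0 0; 255 -0.01 0 0 0; 255 0 0 0 0"

```text
t: 52.1
position: [0.5822, 0.1227, 0.158]
tcp_rot: [0.022, 0.558, 0.829, 0.027]
force: [0.3, 0.8, 0.9]
width: 0.0432
```

```bash
python3 o.py
```

```text
[0.5822 0.1227 0.158 ] jaw 22.2 tilt rad 0.0685 tan 0.0059 t 52.1 [ 0.002  0.491  1.437  0.022  1.147 -0.393]
```

Request:
apply_moves --increments "255 0.045 0 0 0; 255 0.045 0 0 0; 255 0 0 0 0"

```text
t: 52.4
position: [0.6738, 0.1227, 0.1568]
tcp_rot: [0.02, 0.558, 0.829, 0.026]
force: [-1.3, -1.5, -1.3]
width: 0.0434
```

```bash
python3 o.py
```

```text
[0.6738 0.1227 0.1568] jaw 22.2 tilt rad 0.0651 tan 0.0083 t 52.4 [ 0.002  0.691  1.108  0.021  1.28  -0.39 ]
```

Request:
apply_moves --increments "255 -0.05 0 0 0; 255 -0.05 0 0 0; 255 -0.05 0 0 0; 255 -0.05 0 0 0; 255 0 0 0 0; 255 0.05 0 0 0; 255 0.05 0 0 0; 255 0.05 0 0 0; 255 0.05 0 0 0; 255 0 0 0 0; 255 -0.05 0 0 0; 255 -0.05 0 0 0; 255 -0.05 0 0 0; 255 -0.05 0 0 0; 255 0 0 0 0; 255 0.05 0 0 0; 255 0.05 0 0 0; 255 0.05 0 0 0; 255 0.05 0 0 0; 255 0 0 0 0"

```text
t: 54.4
position: [0.6703, 0.1215, 0.1516]
tcp_rot: [0.022, 0.558, 0.829, 0.027]
force: [0.1, 0.3, -1.2]
width: 0.0431
```

```bash
python3 o.py
```

```text
[0.6703 0.1215 0.1516] jaw 22.1 tilt rad 0.0693 tan 0.0076 t 54.4 [ 0.     0.684  1.134  0.021  1.257 -0.391]
```

Request:
apply_moves --increments "255 0 0 0 -8.5; 255 0 0 0 -8.5; 255 0 0 0 -8.5; 255 0 0 0 -8.5; 255 0 0 0 -8.5; 255 0 0 0 -8.5; 255 0 0 0 -8.5; 255 0 0 0 -8.5; 255 0 0 0 -8.5; 255 0 0 0 -8.5; 255 0 0 0 0"

```text
t: 55.5
position: [0.6698, 0.122, 0.1568]
tcp_rot: [0.037, 0.974, 0.223, 0.008]
force: [-0.2, -0.2, -0.8]
width: 0.0431
```

```bash
python3 o.py
```

```text
[0.6698 0.122  0.1568] jaw -64.2 tilt rad 0.0187 tan -0.0737 t 55.5 [ 0.035  0.71   1.075 -0.072  1.328  1.172]
```

Request:
apply_moves --increments "255 0 0 0 -8.5; 255 0 0 0 -8.5; 255 0 0 0 -8.5; 255 0 0 0 -8.5; 255 0 0 0 -8.5; 255 0 0 0 -8.5; 255 0 0 0 -8.5; 255 0 0 0 -8.5; 255 0 0 0 -8.5; 255 0 0 0 0"

```text
t: 56.5
position: [0.6684, 0.1226, 0.1613]
tcp_rot: [0.033, 0.901, -0.432, -0.015]
force: [0.4, 0.3, 0.3]
width: 0.0428
```

```bash
python3 o.py
```

```text
[0.6684 0.1226 0.1613] jaw -141.2 tilt rad -0.0624 tan -0.0363 t 56.5 [ 0.027  0.754  0.986 -0.046  1.458  2.497]
```

Request:
apply_moves --increments "255 -0.048 0 0 -6; 255 -0.048 0 0 -6; 255 -0.048 0 0 0; 255 0 0 0 0; 255 0.01 0 0 0; 255 0.01 0 0 0; 255 0.01 0 0 0; 255 0.01 0 0 0; 255 0.01 0 0 0; 255 0.01 0 0 0; 255 0.01 0 0 0; 255 0.01 0 0 0; 255 0.01 0 0 0; 255 0.01 0 0 0; 255 0.01 0 0 0; 255 0.01 0 0 0; 255 0.01 0 0 0; 255 0.01 0 0 0; 255 0 0 0 0"

```text
t: 58.4
position: [0.6894, 0.1196, 0.156]
tcp_rot: [0.026, 0.867, -0.497, -0.01]
force: [0.2, 0.0, -0.8]
width: 0.0431
```

```bash
cat >> o.py <<'E'
a=np.radians(jaw(s)-23.3); g=-.036*np.array([np.cos(a),np.sin(a)])
d=g-z[:2]; print("need rad %.4f tan %.4f"%(d@r, d@[-r[1],r[0]]))
E
python3 o.py
```

```text
[0.6894 0.1196 0.156 ] jaw -149.7 tilt rad -0.0474 tan -0.0272 t 58.4 [ 0.017  0.799  0.918 -0.034  1.468  2.634]
need rad 0.0833 tan 0.0254
```

Request:
apply_moves --increments "255 -0.048 0 0 0; 255 -0.048 0 0 0; 255 -0.048 0 0 0; 255 0 0 0 0; 255 0.01 0 0 0; 255 0.01 0 0 0; 255 0.01 0 0 0; 255 0.01 0 0 0; 255 0.01 0 0 0; 255 0.01 0 0 0; 255 0.01 0 0 0; 255 0.01 0 0 0; 255 0.01 0 0 0; 255 0.01 0 0 0; 255 0.01 0 0 0; 255 0.01 0 0 0; 255 0.01 0 0 0; 255 0.01 0 0 0; 255 0.01 0 0 0; 255 0 0 0 0"

```text
t: 60.4
position: [0.7321, 0.115, 0.1492]
tcp_rot: [0.018, 0.871, -0.49, 0.003]
force: [1.2, 0.3, -0.3]
width: 0.0431
```

```bash
python3 o.py
```

```text
[0.7321 0.115  0.1492] jaw -148.8 tilt rad -0.0170 tan -0.0325 t 60.4 [ 0.01   0.898  0.752 -0.035  1.503  2.609]
need rad 0.0530 tan 0.0319
```

Request:
apply_moves --increments "255 -0.048 0 0 0; 255 -0.048 0 0 0; 255 -0.048 0 0 0; 255 0 0 0 0; 255 0.01 0 0 0; 255 0.01 0 0 0; 255 0.01 0 0 0; 255 0.01 0 0 0; 255 0.01 0 0 0; 255 0.01 0 0 0; 255 0.01 0 0 0; 255 0.01 0 0 0; 255 0.01 0 0 0; 255 0.01 0 0 0; 255 0.01 0 0 0; 255 0.01 0 0 0; 255 0.01 0 0 0; 255 0.01 0 0 0; 255 0.01 0 0 0; 255 0 0 0 0"

```text
t: 62.4
position: [0.7799, 0.1099, 0.1445]
tcp_rot: [0.008, 0.871, -0.49, 0.02]
force: [-0.1, -1.2, -0.3]
width: 0.043
```

```bash
python3 o.py
```

```text
[0.7799 0.1099 0.1445] jaw -148.7 tilt rad 0.0223 tan -0.0382 t 62.4 [ 0.003  1.025  0.523 -0.035  1.567  2.598]
need rad 0.0137 tan 0.0381
```

Request:
apply_moves --increments "255 -0.012 0.002 0 0; 255 -0.012 0.002 0 0; 255 -0.012 0.002 0 0; 255 -0.012 0.002 0 0; 255 -0.012 0.002 -0.005 0; 255 -0.012 0.002 -0.005 0; 255 -0.012 0.002 -0.005 0; 255 -0.012 0.002 -0.005 0; 255 -0.01 0.002 -0.005 0; 255 -0.003 0 0 0; 255 0 0 0 0"

```text
t: 63.5
position: [0.6771, 0.1269, 0.1191]
tcp_rot: [0.004, 0.871, -0.49, 0.028]
force: [-0.4, 0.0, 0.3]
width: 0.043
```

```bash
python3 o.py;python3 - <<'E'
from h import *
c=shot("w35",circ(.6683,.1272,.034,.01))
E
```

```text
[0.6771 0.1269 0.1191] jaw -148.7 tilt rad 0.0387 tan -0.0423 t 63.5 [ 0.029  0.748  1.107 -0.038  1.242  2.636]
need rad -0.0027 tan 0.0407
jaw -148.7 [0.6771 0.1269 0.1191] F [-0.4  0.   0.3] w 0.0430 [ 0.046 -0.034 -0.998] t 63.5
```

View pics/w35.png

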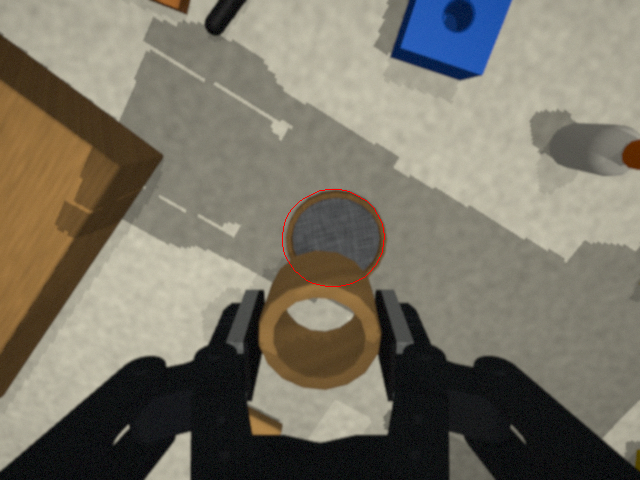

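Request:
apply_moves --increments "255 -0.005 0 -0.01 0; 255 -0.004 0 -0.02 0; 255 0 0 -0.02 0; 255 0 0 -0.02 0; 255 0 0 -0.01 0; 255 0 0 -0.005 0; 255 0 0 0 0"

```text
t: 64.25
position: [0.6694, 0.126, 0.0294]
tcp_rot: [0.003, 0.871, -0.49, 0.03]
force: [0.5, -0.3, -0.5]
width: 0.0429
```

```bash
python3 o.py;python3 - <<'E'
from h import *
c=shot("w36",circ(.6683,.1272,.034,.01)); p=observe()["position"]
Rt=rot(observe()["tcp_rot"])
print("ring bottom centre px",w2px(c,p+Rt@[0,0,.010]), "world",p+Rt@[0,0,.010])
E
```

```text
[0.6694 0.126  0.0294] jaw -148.7 tilt rad 0.0420 tan -0.0430 t 64.25 [ 0.028  0.828  1.211 -0.041  1.055  2.644]
need rad -0.0060 tan 0.0413
jaw -148.7 [0.6694 0.126  0.0294] F [ 0.5 -0.3 -0.5] w 0.0429 [ 0.049 -0.034 -0.998] t 64.25
ring bottom centre px [[317.28772693 298.8942003 ]] world [0.67023282 0.12564772 0.02003879]
```

View pics/w36.png

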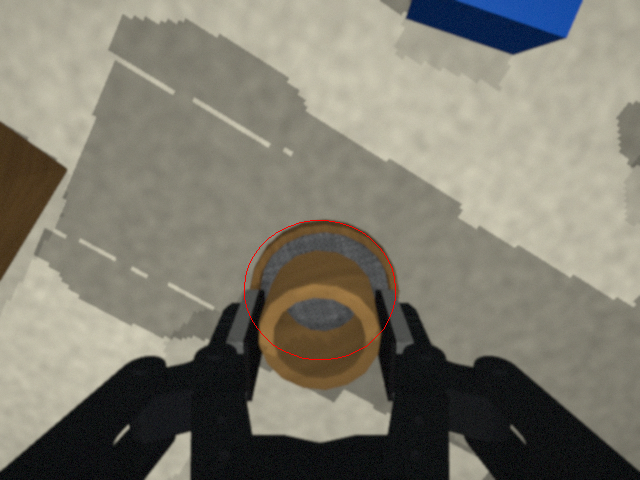

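Request:
apply_moves --increments "255 -0.0015 0.0003 -0.005 0; 255 -0.0008 0.0002 -0.004 0; 255 0 0 -0.002 0"

```text
t: 64.6
position: [0.6685, 0.1266, 0.0206]
tcp_rot: [0.002, 0.871, -0.49, 0.032]
force: [-0.1, -0.1, -0.3]
width: 0.043
```

```bash
python3 o.py;python3 - <<'E'
from h import *
c=shot("w37",circ(.6672,.1265,.034,.01)); s=observe(); p=s["position"]
Rt=rot(s["tcp_rot"]); b=p+Rt@[0,0,.010]; print("ring bottom",b)
cv2.imwrite("pics/w37c.png",cv2.resize(cv2.imread("pics/w37.png")[190:420,210:430],None,fx=2.5,fy=2.5,interpolation=cv2.INTER_CUBIC))
E
```

```text
[0.6685 0.1266 0.0206] jaw -148.7 tilt rad 0.0470 tan -0.0438 t 64.6 [ 0.029  0.835  1.223 -0.042  1.031  2.646]
need rad -0.0111 tan 0.0421
jaw -148.7 [0.6685 0.1266 0.0206] F [-0.1 -0.1 -0.3] w 0.0430 [ 0.054 -0.034 -0.998] t 64.6
ring bottom [0.66893892 0.12621727 0.01037637]
```

View pics/w37c.png

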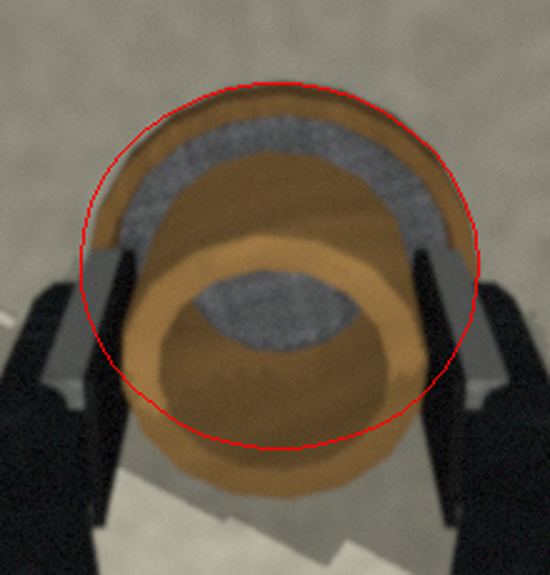

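Request:
apply_moves --increments "255 -0.0012 0.0002 -0.001 0; 255 -0.001 0.0001 -0.002 0; 255 0 0 -0.001 0; 255 0 0 -0.0005 0"

```text
t: 65.05
position: [0.6663, 0.1269, 0.016]
tcp_rot: [0.002, 0.871, -0.49, 0.032]
force: [0.4, -1.2, 0.3]
width: 0.0432
```

```bash
python3 o.py;python3 - <<'E'
from h import *
c=shot("w38",circ(.6665,.1262,.034,.01)); 
cv2.imwrite("pics/w38c.png",cv2.resize(cv2.imread("pics/w38.png")[190:420,210:430],None,fx=2.5,fy=2.5,interpolation=cv2.INTER_CUBIC))
E
```

```text
[0.6663 0.1269 0.016 ] jaw -148.7 tilt rad 0.0474 tan -0.0439 t 65.05 [ 0.03   0.836  1.234 -0.042  1.018  2.647]
need rad -0.0115 tan 0.0422
jaw -148.7 [0.6663 0.1269 0.016 ] F [ 0.4 -1.2  0.3] w 0.0432 [ 0.055 -0.034 -0.998] t 65.05
```

View pics/w38c.png

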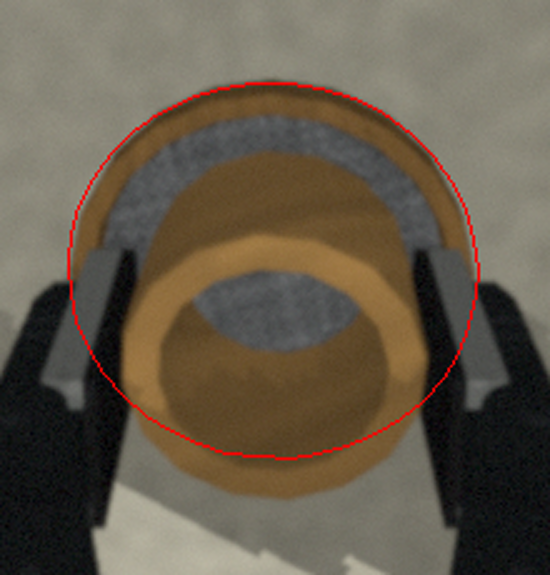

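Request:
apply_moves --increments "255 0 0 -0.0008 0; 255 0 0 -0.0008 0; 255 0 0 -0.0005 0"

```text
t: 65.4
position: [0.6666, 0.1266, 0.0146]
tcp_rot: [0.002, 0.871, -0.49, 0.033]
force: [-1.2, -1.7, 5.3]
width: 0.0431
```

Request:
apply_moves --increments "255 0 0 -0.0008 0; 255 0 0 -0.0005 0"

```text
t: 65.6
position: [0.6668, 0.1265, 0.0145]
tcp_rot: [0.001, 0.871, -0.49, 0.033]
force: [-3.3, -0.2, 6.2]
width: 0.0435
```

Contact came at z 0.0145, against 0.0142 expected. Releasing.

Request:
apply_moves --increments "150 0 0 0 0; 100 0 0 0 0; 70 0 0 0 0; 70 0 0 0 0; 60 0 0 0.015 0; 0 0 0 0.03 0; 0 0 0 0.04 0; 0 0 0 0.04 0; 0 0 0 0 0"

```text
t: 66.5
position: [0.6657, 0.1268, 0.1469]
tcp_rot: [0.001, 0.871, -0.49, 0.033]
force: [0.2, -0.1, 0.3]
width: 0.0856
```

```bash
python3 - <<'E'
from h import *
c=shot("w39")
E
```

```text
jaw -148.7 [0.6657 0.1268 0.1469] F [ 0.2 -0.1  0.3] w 0.0856 [ 0.056 -0.034 -0.998] t 66.5
```

View pics/w39.png

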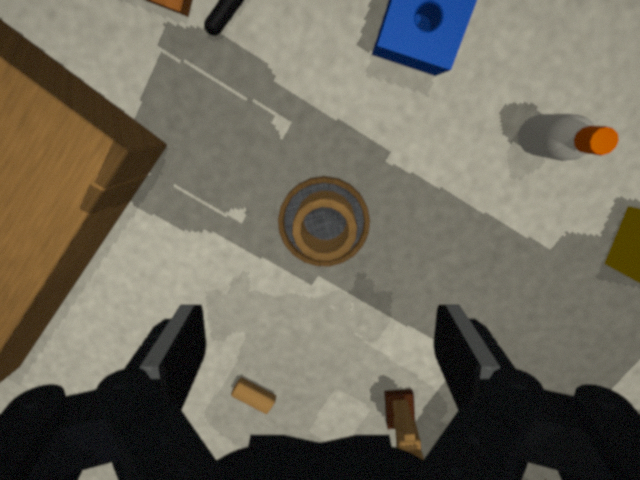

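Request:
apply_moves --increments "0 -0.03 -0.01 0.02 0; 0 -0.04 -0.01 0.02 0; 0 -0.04 -0.01 0.02 0; 0 -0.04 -0.01 0.02 0; 0 -0.04 -0.01 0 0; 0 -0.04 -0.01 0 0; 0 -0.03 -0.01 0 0; 0 0 0 0 0; 0 0 0 0 0"

```text
t: 67.45
position: [0.3907, 0.0549, 0.2187]
tcp_rot: [0.005, 0.871, -0.49, 0.026]
force: [-0.1, 0.2, -1.2]
width: 0.0852
```

```bash
python3 - <<'E'
from h import *
t=cam("top"); im=t[0]; s=observe(); print(s["position"],s["force"],s["t"])
cv2.imwrite("pics/top2.png",cv2.resize(im[140:330,130:490],None,fx=2.2,fy=2.2,interpolation=cv2.INTER_CUBIC))
cs=cam("scene"); cv2.imwrite("pics/scene2.png",cv2.resize(cs[0][170:320,110:560],None,fx=1.75,fy=1.75,interpolation=cv2.INTER_CUBIC))
hsv=cv2.cvtColor(im,cv2.COLOR_BGR2HSV)
for n,p,z in [("car",(.356,.287),.034),("pen",(.3535,-.295),.042),("candle",(.655,-.138),.034),("ring",(.667,.127),.036)]:
    w=w2px(t,[*p,z])[0].round().astype(int); print(n,w)
E
```

```text
[0.39079094 0.05497277 0.21856746] [ 1.26862188  0.03056103 -0.7341461 ] 67.5
car [192 292]
pen [434 298]
candle [370 172]
ring [261 166]
```

View pics/top2.png

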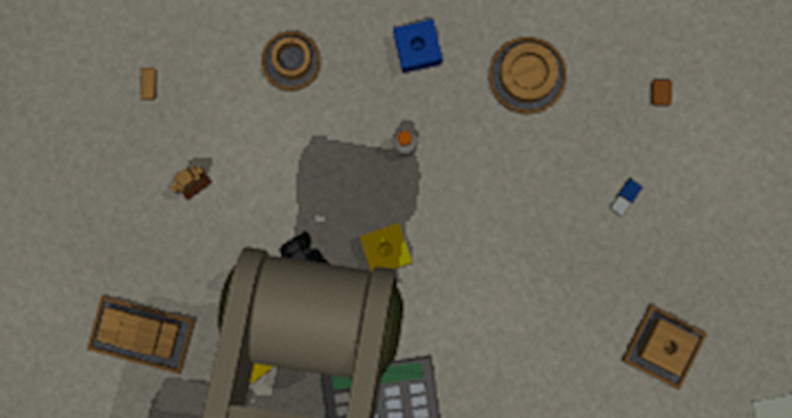

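View pics/scene2.png

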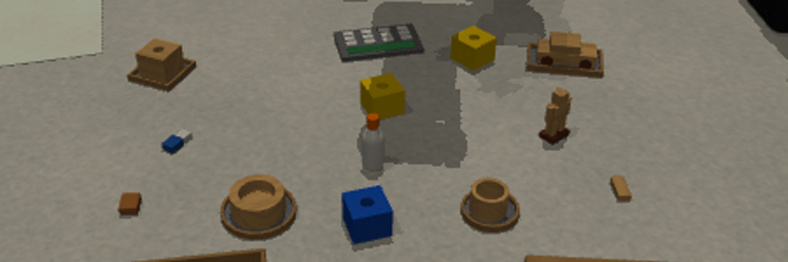

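```bash
python3 - <<'E'
from h import *
t=cam("top"); cs=cam("scene"); 
a=[]
for p in [(.355,.287),(.354,-.295),(.655,-.139),(.667,.127)]:
    row=[]
    for c in (cs,t):
        u,v=w2px(c,[*p,.02])[0].astype(int); row.append(cv2.resize(c[0][v-25:v+25,u-25:u+25],(190,190),interpolation=cv2.INTER_CUBIC))
    a.append(np.vstack(row))
cv2.imwrite("pics/fin.png",np.hstack(a))
# pen top centre at z .042
hsv=cv2.cvtColor(t[0],cv2.COLOR_BGR2HSV)
E
```

```text
(no output)
```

View pics/fin.png

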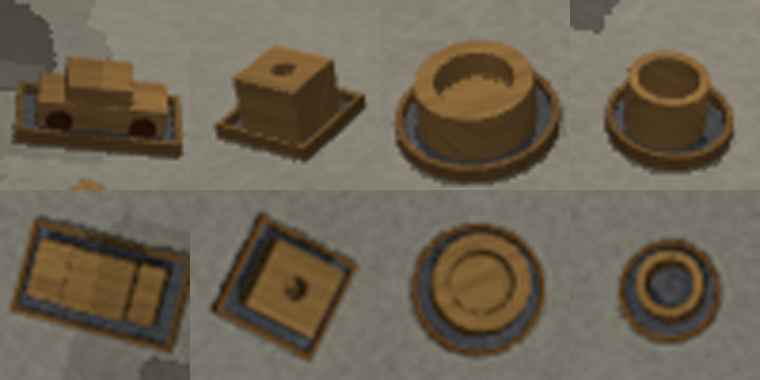

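All four stand flat inside their rims in both views, and the figure and glue are still upright. Handing in.

```bash
python3 - <<'E'
from h import *
print(hand_in())
E
```

```text
the job is handed in; nothing more can be done
None
```

All four samples are in their trays, put away in the order asked: car in the long tray, pen stand in the square, candle holder in the large round, napkin ring in the small round. I handed in at about 67.6 s. Each was lowered until the tool force showed contact with the tray floor, then released. The highest force I read was 29 N at the wrist.

- **Last checks:** the top and scene views show all four upright, flat and inside their rims. The figure, the glue bottle and the blue and yellow blocks look undisturbed, and the gripper is open, up at 0.22 m and clear of everything.
- **What went less well:** the tool slowly picked up a tilt of a few degrees while moving. I spent about 28 s of extra moves reducing it before placing the ring. The candle holder (about 1.4°) and the ring (about 2.5°) were still slightly tilted from how they were gripped when they touched the floor, and settled flat on release.
- **Disagreement:** the top and wrist cameras differed by 2–5 mm on object positions. I used values between the two and corrected from close wrist pictures.

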